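# Fetch the mixing cup from behind the bottles

## Task

On the paint table a nest of three steel cups stands in a wooden tray, crowded in by a bottle, a square tin and a jar. Stand those three upright on the white enamel tray, then lift the small top cup out of the nest without pulling up the next one and stand it in the round seat of the palette board. Then put the bottle, the tin and the jar back, each upright in the place where it stood, leaving the other two cups nested in their place.

Things in the scene. Friction and masses are not known exactly. Their poses are not given: they have to be found in the camera images.
- bottle: Round amber glass bottle with a narrow neck and a black screw cap, full and closed; 162 mm tall, body 56 mm diameter up to 112 mm, then sloping in to the neck. Cap 28 mm diameter, from 138 to 162 mm above the base: lift it by the cap. Origin: centre of the underside, z up. About 0.4 kg. Stands in one of the four places of the wooden tray.
- tin: Square steel solvent tin, 54 x 54 mm (over its seams), flat top at 127 mm, with a round dark screw cap of 28 mm diameter in the middle, from 132 to 156 mm above the base: lift it by the cap. Origin: centre of the underside, z up, x and y square to its sides. About 0.4 kg. Stands in one of the four places of the wooden tray.
- jar: Round glass jar with pale contents and a wide aluminium lid; 148 mm tall, body 56 mm diameter up to 114 mm. Lid 44 mm diameter, from 124 to 148 mm above the base: lift it by the lid. Origin: centre of the underside, z up. About 0.4 kg. Stands in one of the four places of the wooden tray.
- cup_small: Small steel cup on top of the nest: 46 mm tall, 54 mm outside diameter at the rim, 49.4 mm at the base, 60 g. Stands in the middle cup with about 1.5 mm play all round; its top 22 mm shows above the middle cup's rim: grip there from outside, fingertips above the rim below, lift straight up at least 30 mm. Origin: centre of the underside, z up.
- cup_middle: The middle steel cup of the nest, 46 mm tall, 59 mm outside diameter at the rim; it sits the same way in the large cup, its top 22 mm showing (its rim is 68 mm above the large cup's underside). Stays where it is. Origin: centre of the underside, z up.
- cup_large: The large steel cup at the bottom of the nest, 46 mm tall, 64 mm outside diameter at the rim, standing in one of the two places on the wooden tray's +x side. Stays where it is. Origin: centre of the underside, z up.
- bottle_tray: Low wooden tray, 172 x 172 mm outside, rim 28 mm high and 10 mm thick, inner floor 10 mm above the table; fixed. It has four places in a square at x = +-33, y = +-33 mm from its centre (66 mm apart), marked by dark dried rings: three hold the bottle, tin and jar, one the nest. Origin: centre of the underside; z up, x points roughly away from the robot.
- enamel_tray: Empty white enamel tray, 260 mm (its x) by 200 mm (its y) over its walls (folded edge up to 9 mm more), walls 5 mm thick and 18 mm high, inner floor 5 mm above the table; fixed. The side area for the bottle, tin and jar while the cup is fetched. Origin: centre of the underside; z up.
- palette: Plywood palette board with dried paint, 240 mm (its x) by 180 mm (its y), 14 mm thick, fixed; a grey glass mixing slab, 3 mm thick, covers its far (+x) half and the round cup seat is in the near half. Origin: centre of the underside; z up.
- cup_seat (a point): Centre of the floor of the round cup seat in the palette board: an empty recess of 68 mm diameter, 6 mm deep, stained dark, its floor 8 mm above the table; 70 mm from the board's centre towards its -x end. z up.
Things that resemble listed ones, but are neither listed nor needed, are in the scene too. What is shaped like the bottle but green is not meant. What is shaped like the cup_small but green or red is not meant.

How it is judged (in metres and radians):
On the way, in this order (a step that is already met when the one before it is completed fails the run):
1. the bottle, the tin and the jar all stand upright on the enamel tray, the nest still as it was (x of bottle in the frame of enamel_tray between -0.105 and 0.105 m and y of bottle in the frame of enamel_tray between -0.075 and 0.075 m and z of each of bottle, tin, jar in the frame of enamel_tray below 0.01 m and angle between each of bottle, tin, jar, cup_middle, cup_large's own z axis and vertical below 0.1 rad and linear speed of each of bottle, tin, jar, cup_middle, cup_large below 0.03 m/s and x of tin in the frame of enamel_tray between -0.105 and 0.105 m and y of tin in the frame of enamel_tray between -0.075 and 0.075 m and x of jar in the frame of enamel_tray between -0.105 and 0.105 m and y of jar in the frame of enamel_tray between -0.075 and 0.075 m and distance of each of cup_middle, cup_large, cup_small from where it was at the start of the episode below 0.015 m), for 0.2 s.
2. the small cup stands upright in the seat of the palette board, with the bottle, tin and jar still on the enamel tray (x of bottle in the frame of enamel_tray between -0.105 and 0.105 m and y of bottle in the frame of enamel_tray between -0.075 and 0.075 m and z of each of bottle, tin, jar in the frame of enamel_tray below 0.01 m and angle between each of bottle, tin, jar, cup_small, cup_middle, cup_large's own z axis and vertical below 0.1 rad and linear speed of each of bottle, tin, jar, cup_small, cup_middle, cup_large below 0.03 m/s and x of tin in the frame of enamel_tray between -0.105 and 0.105 m and y of tin in the frame of enamel_tray between -0.075 and 0.075 m and x of jar in the frame of enamel_tray between -0.105 and 0.105 m and y of jar in the frame of enamel_tray between -0.075 and 0.075 m and horizontal distance between cup_small and cup_seat below 0.013 m and z of cup_small in the frame of cup_seat below 0.004 m and distance of each of cup_middle, cup_large from where it was at the start of the episode below 0.015 m), for 0.2 s.
At the end, for the whole second after the job is handed in: The bottle, the tin and the jar each stand upright within 15 mm of where they stood at the start; the small cup stands upright on the floor of the cup seat, within 13 mm of its centre; the middle and large cups are upright and still nested within 15 mm of where they were; all at rest and released (distance of each of bottle, tin, jar, cup_middle, cup_large from where it was at the start of the episode below 0.015 m and angle between each of bottle, tin, jar, cup_small, cup_middle, cup_large's own z axis and vertical below 0.1 rad and linear speed of each of bottle, tin, jar, cup_small, cup_middle, cup_large below 0.03 m/s and horizontal distance between cup_small and cup_seat below 0.013 m and z of cup_small in the frame of cup_seat below 0.004 m); the robot touches nothing.
It fails at once if the middle or large cup is pulled up or dragged with the small one, or knocked away (more than 20 mm) (distance of any of cup_middle, cup_large from where it was at the start of the episode above 0.02 m).
It fails at once if the bottle, tin or jar falls over (angle between any of bottle, tin, jar's own z axis and vertical above 0.7 rad).
It also fails if it takes over 141 s, if anything falls off the work surface, if the arm or the gripper's body presses on something with over 40 N, if the wrist force passes 120 N, or if a joint passes its speed limit or range.

## Robot

A 6-joint arm with a two-finger parallel gripper is mounted at the origin on the work surface. World frame = base frame: x ahead of the robot, y to its left, z up, the work surface at z = 0. Lengths are in mm, angles in rad, forces in N, time in s.
With the tool pointing down it reaches from about 350 to 775 mm from the base axis. Payload 7.3 kg.
Tool frame: the origin (TCP) lies midway between the tips of the shut fingers; the grasp point (between the pads) lies bot.tcp_to_grasp behind it (bot.tcp_to_grasp is the distance from the TCP to the grasp point, in mm); z points along the fingers, y is the direction in which the jaws open and shut (so a half turn about z gives the same grasp; the last joint's range is limited). The gripper opens to 92 mm and grips with 3 to 60 N. Pads are 19 mm wide; open, the fingers measure 130 mm over their backs; the gripper's body (75 mm by 190 mm) begins 47 mm behind the grasp point.
Start: joints at [-1.392, 0.342, 1.524, -0, 1.275, -0.146], TCP at [167.56, -497.563, 226.741] pointing down, gripper open.
Joint ranges: [-2.53, 2.53], [-0.77, 2.02], [0.04, 2.7], [-1, 4.14], [0.28, 2.66], [-3.11, 3.11]. Speed limits (rad/s): [2.57, 2.57, 3.14, 3.14, 3.14, 3.14].

## Interface

Orientations are given as [roll, pitch, yaw] about the fixed x, y, z axes, in that order (R = Rz(yaw) Ry(pitch) Rx(roll)).
In Python, from plant import bot gives the robot as it stands.
- The arm moves only by the shell command python3 -m inch 'ROWS'. ROWS is JSON, one flat list of numbers, 7 for each row, row after row: the shift along the world's x, y, z in cm, then the turn, a rotation vector about the world's x, y, z in degrees, then the gripper command: -1 is shut, 1 is fully open, values between are in proportion. In form: [tx, ty, tz, ax, ay, az, fingers, tx, ty, tz, ax, ay, az, fingers, ...]. A call has exactly 5 rows; each row is the pose to reach, as a shift and turn from the pose measured when the call began; what a row does not reach only later rows make up. A row lasts 1/10 s, in which the tool goes at most 50 mm and 8.59 degrees, less where a joint would pass 70% of its speed; a pose out of reach is approached as far as the arm can. A call with a gripper value outside its range is refused whole. The fingers move at their own pace and stop on an object; the grip force is fixed at half the most. Time passes only in rows, so rows that repeat a pose let the fingers close, or fill a call up. It gives the time, the measured TCP pose, the force and the opening at its end, in the units of the state.
- bot.get_obs(): the state, without advancing time (a new reading comes with each control period).
- bot.capture(name): name is "side" or "top"; returns the picture (480x640x3 uint8, red, green, blue); there is no depth.
- bot.calibration(name): a dict with "fx", "fy", "cx", "cy" (pixels), "k1" (the pictures are not rectified: a ray, as slopes to the right and down, at radius r is drawn at 1 + k1 r^2 times it, then the intrinsics apply), "cam_to_world" (4x4, takes a point from camera to world coordinates). Camera axes: x right, y down, z forward; pixel columns grow to the right and rows downward; lengths in mm; the calibration is good to about 2 mm. A picture is of the moment at which its call begins. calibration takes no time and is no camera call.
- bot.close_job(): hands the job in, once; it reports no verdict.
The state is a dict: "time": time; "joint_positions": joint angles; "dq": joint speeds; "tau": joint torques, N m; "tool_pos": TCP position; "tcp_rot": TCP orientation; "contact_force": force on the tool from outside, world axes, zero at the start; "moment": the same for the moment, N m; "grip_width": finger opening in mm.
Only numpy, scipy, OpenCV 4.12 (cv2) and the standard library are available. Lean on these libraries where they do the work, as an engineer would, in place of code of your own. Each camera call takes 0.05 s, during which the arm holds its last target.

## Working session

There is one attempt and no reset: what is moved stays moved. The work goes in short steps, Python scripts to look and compute and a shell command to move; the robot and the scene stay as the last step left them, time stands still between calls to the robot, and variables do not carry over. Pictures are saved under pics/ and viewed, and the job is handed in when it is done.

```bash
ls; mkdir -p pics; cat > h.py <<'E'
import numpy as np,cv2
from plant import bot
def ray(name,u,v):
    c=bot.calibration(name);K=np.array([[c['fx'],0,c['cx']],[0,c['fy'],c['cy']],[0,0,1.]])
    xd=(u-c['cx'])/c['fx'];yd=(v-c['cy'])/c['fy']
    x,y=xd,yd
    for _ in range(50):
        s=1+c['k1']*(x*x+y*y);x,y=xd/s,yd/s
    T=np.array(c['cam_to_world']);return T[:3,3],T[:3,:3]@np.array([x,y,1])
def onz(name,u,v,z):
    o,d=ray(name,u,v);return o+d*(z-o[2])/d[2]
def proj(name,p):
    c=bot.calibration(name);T=np.array(c['cam_to_world']);q=T[:3,:3].T@(np.array(p,float)-T[:3,3])
    x,y=q[0]/q[2],q[1]/q[2];s=1+c['k1']*(x*x+y*y)
    return np.array([c['fx']*x*s+c['cx'],c['fy']*y*s+c['cy']])
def snap(name,fn,crop=None,k=1):
    im=bot.capture(name)[:,:,::-1]
    cv2.imwrite('pics/raw_'+fn+'.png',im)
    if crop: x0,y0,x1,y1=crop;im=im[y0:y1,x0:x1]
    if k!=1: im=cv2.resize(im,None,fx=k,fy=k,interpolation=cv2.INTER_CUBIC)
    cv2.imwrite('pics/'+fn+'.png',im)
def crop(src,fn,c,k):
    im=cv2.imread('pics/raw_'+src+'.png');x0,y0,x1,y1=c
    cv2.imwrite('pics/'+fn+'.png',cv2.resize(im[y0:y1,x0:x1],None,fx=k,fy=k,interpolation=cv2.INTER_CUBIC))
E
python3 - <<'E'
from h import *
snap('side','s0');snap('top','t0')
for n in('side','top'):print(bot.calibration(n))
print(bot.get_obs(),bot.tcp_to_grasp)
E
```

```text
pics
{'fx': 486.40795968468007, 'fy': 486.40795968468007, 'cx': 312.9016459510615, 'cy': 237.75596184792835, 'k1': -0.06162415318567653, 'cam_to_world': array([[-9.10069197e-01, -2.07850208e-01,  3.58569865e-01,
         1.52207563e+02],
       [-4.14354287e-01,  4.75486070e-01, -7.76030619e-01,
         6.85768256e+02],
       [-9.19685083e-03, -8.54816523e-01, -5.18848851e-01,
         6.13010900e+02],
       [ 0.00000000e+00,  0.00000000e+00,  0.00000000e+00,
         1.00000000e+00]])}
{'fx': 457.7436662578923, 'fy': 457.7436662578923, 'cx': 313.26532633264446, 'cy': 243.36709319171925, 'k1': -0.0881568090862104, 'cam_to_world': array([[ 1.66731707e-02, -9.82620116e-01,  1.84877564e-01,
         3.22629752e+02],
       [-9.99800065e-01, -1.43434419e-02,  1.39318291e-02,
        -8.79454260e+01],
       [-1.10379149e-02, -1.85072888e-01, -9.82662806e-01,
         1.08428331e+03],
       [ 0.00000000e+00,  0.00000000e+00,  0.00000000e+00,
         1.00000000e+00]])}
{'time': 0.1, 'joint_positions': array([-1.39201988e+00,  3.42672313e-01,  1.52491986e+00, -1.19583790e-05,
        1.27539005e+00, -1.45965806e-01]), 'dq': array([-0.00071851, -0.00099735, -0.00219998,  0.00037274, -0.00035079,
        0.00116471]), 'tau': array([ 1.78802136e-03, -4.32004774e+01, -2.44693226e+01,  7.18797790e-02,
        5.26420504e-02, -5.01650902e-05]), 'tool_pos': array([ 167.478785  , -497.19007221,  226.10502736]), 'tcp_rot': array([-3.14021620e+00, -1.90795089e-04,  3.24745608e-01]), 'contact_force': array([ 0.05358496,  0.10489608, -0.65774391]), 'moment': array([-0.0450577 , -0.04301834, -0.00020363]), 'grip_width': 91.7584441279637} 18.8
```

View pics/s0.png

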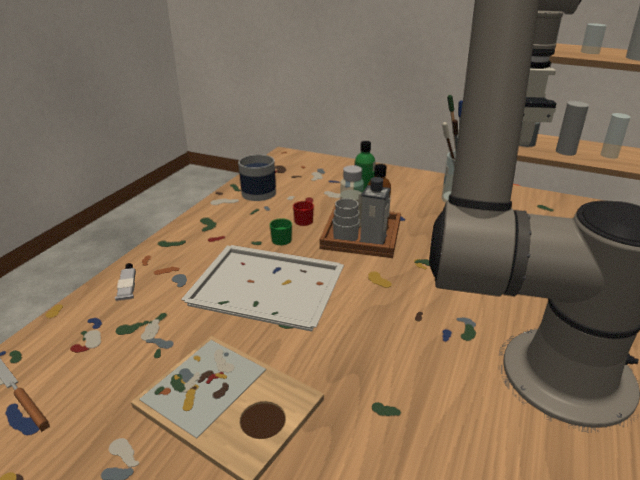

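View pics/t0.png

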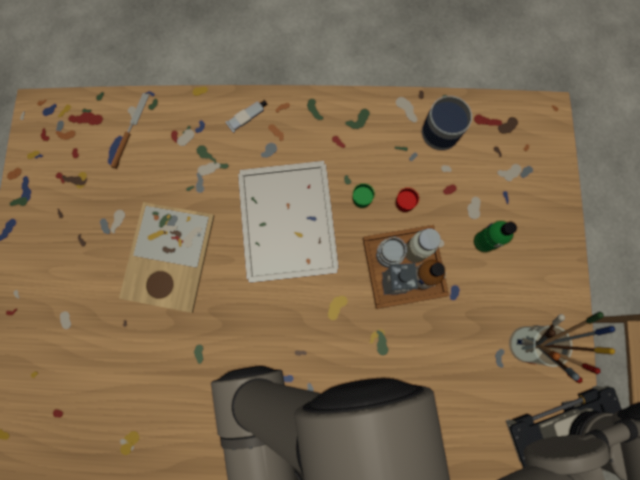

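The side view shows the nest at (346,218), tin (375,212), jar (352,185), amber bottle (380,183), and the green decoy bottle at (365,163). The green and red cups are at (281,232) and (303,213). The top view shows the tray around (405,267), the enamel tray around (288,221), and the seat at (160,285).

```bash
python3 - <<'E'
from h import *
crop('t0','t0c',(350,215,460,315),7)
crop('s0','s0c',(315,130,415,260),4.5)
crop('t0','t0e',(110,150,350,320),3.3)
E
```

```text
(no output)
```

View pics/t0c.png

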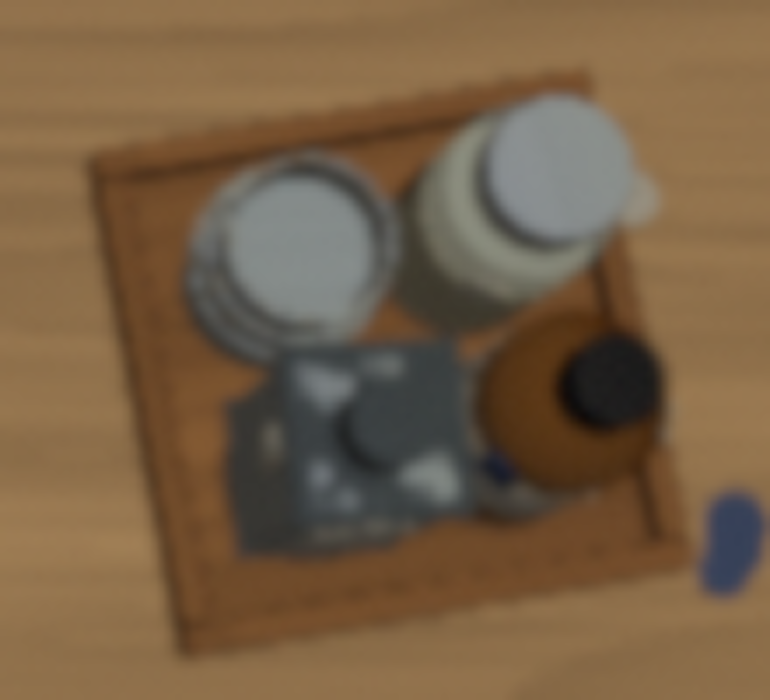

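View pics/s0c.png

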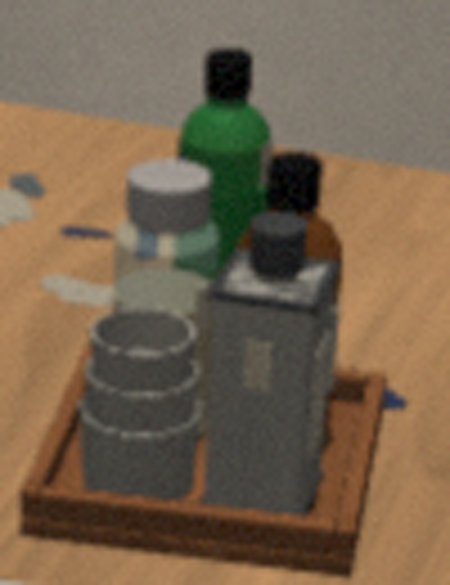

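View pics/t0e.png

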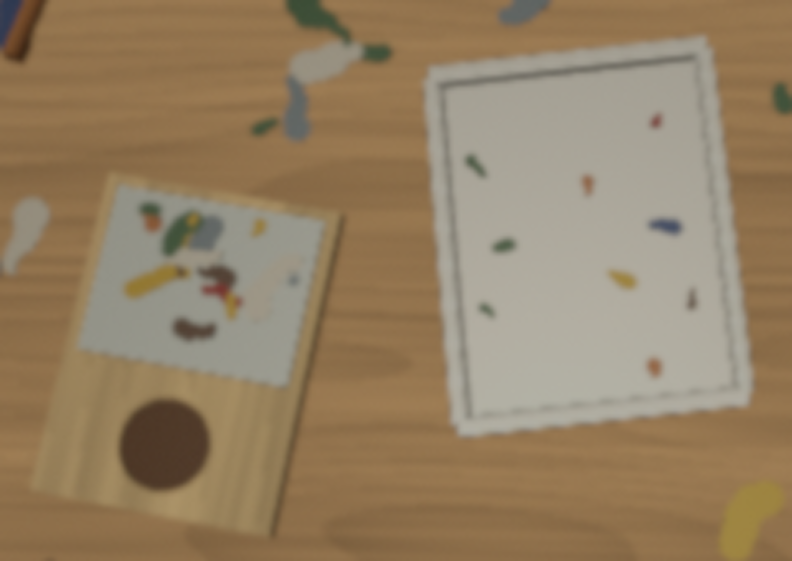

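```bash
cat >> h.py <<'E'
def uc(p,c,k): return (np.array(p)+.5)/k-.5+np.array(c[:2])
def tri(us,ut):
    o1,d1=ray('side',*us);o2,d2=ray('top',*ut)
    A=np.stack([d1,-d2],1);s=np.linalg.lstsq(A,o2-o1,rcond=None)[0]
    p,q=o1+d1*s[0],o2+d2*s[1];return (p+q)/2,np.linalg.norm(p-q)
E
python3 - <<'E'
from h import *
np.set_printoptions(precision=1,suppress=True)
C=(350,215);k=7
def fit(pts,z,L,W):
    w=np.array([onz('top',*p,z)[:2] for p in pts])
    print(w.tolist(), 'centre',w.mean(0), [np.linalg.norm(w[i]-w[(i+1)%4]) for i in range(4)])
    return w
w=fit([uc(p,C,k) for p in[(95,160),(588,73),(690,555),(185,655)]],28,172,172)
c=w.mean(0)
# x axis: from bottom (near) to top(far)
ex=(w[0]-w[3]+w[1]-w[2]);a=np.arctan2(ex[1],ex[0]);
ey=(w[0]-w[1]+w[3]-w[2]);b=np.arctan2(ey[1],ey[0])
print('tray yaw',a,b-np.pi/2)
a=(a+b-np.pi/2)/2
R=np.array([[np.cos(a),-np.sin(a)],[np.sin(a),np.cos(a)]])
for n,s in dict(nest=(33,33),jar=(33,-33),tin=(-33,33),bot=(-33,-33)).items():print(n,c+R@np.array(s))
for n,p,z in(('bot',(620,375),172),('tin',(390,423),166),('jar',(560,167),158)):
    print(n,onz('top',*uc(p,C,k),z))
S=(315,130);ks=4.5
for n,p,z in(('bot',(295,166),172),('tin',(279,227),166),('jar',(170,177),158),('small',(144,332),10+90)):
    print('side',n,onz('side',*uc(p,S,ks),z))
E_=(110,150);ke=3.3
w=fit([uc(p,E_,ke) for p in[(426,70),(707,38),(750,402),(458,434)]],18,200,260)
ex=(w[0]-w[3]+w[1]-w[2]);print('en yaw',np.arctan2(ex[1],ex[0]))
w=fit([uc(p,E_,ke) for p in[(110,173),(343,214),(272,537),(31,489)]],14,180,240)
ex=(w[0]-w[3]+w[1]-w[2]);a=np.arctan2(ex[1],ex[0]);print('pal yaw',a, 'seat',w.mean(0)-70*np.array([np.cos(a),np.sin(a)]))
print(onz('top',*uc((165,445),E_,ke),12))
c=uc((165,445),E_,ke);print(c)
print('seat side',onz('side',262,420,14))
E
```

```text
[[537.2928975614977, -190.12301599522294], [569.8954213563073, -357.8502404870739], [407.0848749529123, -386.9284965107802], [372.4283609574996, -219.24443463937655]] centre [ 471.7 -288.5] [np.float64(170.8664577777947), np.float64(165.38687672712203), np.float64(171.22797250451504), np.float64(167.41676276137673)]
tray yaw 0.17578083853681092 0.19790229302263684
nest [ 498. -250.]
jar [ 510.2 -314.8]
tin [ 433.1 -262.2]
bot [ 445.4 -327.1]
bot [ 447.1 -327.5  172. ]
tin [ 433.1 -261.8  166. ]
jar [ 510.8 -315.3  158. ]
side bot [ 446.1 -323.8  172. ]
side tin [ 434.1 -261.7  166. ]
side jar [ 510.8 -315.8  158. ]
side small [ 498.8 -251.2  100. ]
[[702.0106925052542, 113.49364129163486], [729.3819063562923, -95.54461348308612], [457.044557122862, -129.3855117511011], [430.8982185818105, 77.57497614274034]] centre [579.8  -8.5] [np.float64(210.82261573877796), np.float64(274.43184615324355), np.float64(208.60554778902733), np.float64(273.48148753246227)]
en yaw 0.12766616611834922
[[621.3951699569548, 348.55569303643426], [591.6945793443213, 170.14150272699152], [355.59092153298576, 207.99037379092692], [385.3745305043243, 387.1866094634205]] centre [488.5 278.5] [np.float64(180.86942358097266), np.float64(239.11811782612085), np.float64(181.6544913910731), np.float64(239.16122167194536)]
pal yaw -0.16059575414630836 seat [419.4 289.7]
[419.5 290.9  12. ]
[159.7 284.5]
seat side [420.  292.4  14. ]
```

Candidates in the side view:
- **Bottle:** amber (380,183) is the target, green (365,163) is a decoy.
- **Small cup:** the steel top of the nest (346,207) is the target; green (281,232) and red (303,213) are decoys.
- **Tin and jar:** one each, at (375,212) and (352,185).

The crops confirm these, and both views agree on positions within about 3 mm. I'll take the tin first, with the jaws on the tray diagonal (yaw 0.972).

```bash
python3 -m inch '[3,2.5,0,0,0,7,1,7,6,0,0,0,15,1,11,10,0,0,0,23,1,15,13.5,0,0,0,31,1,18,16,0,0,0,37,1]'; python3 - <<'E'
from h import *
np.set_printoptions(precision=1,suppress=True)
print('green',onz('top',508.5,228.5,162),onz('side',366,146,162), onz('top',363,195,46),onz('top',407,199,46))
o=bot.get_obs();print(o['tool_pos'],o['tcp_rot'])
E
```

```text
time: 0.6
tool_pos: [347.0, -336.7, 225.9]
tcp_rot: [-3.14, -0.0, 0.975]
contact_force: [0.9, -0.9, -0.2]
grip_width: 91.9
green [ 533.7 -482.   162. ] [ 527.8 -462.   162. ] [ 635.7 -188.5   46. ] [ 627.6 -292.3   46. ]
[ 347.  -336.7  225.9] [-3.1 -0.   1. ]
```

```bash
python3 -m inch '[3,2.5,0,0,0,0,1,6,5,0,0,0,0,1,8.6,7.4,0,0,0,0,1,8.63,7.47,-1,0,0,0,1,8.63,7.47,-3,0,0,0,1]'; python3 - <<'E'
from h import *
snap('side','s1',(300,100,460,260),4);snap('top','t1',(340,210,470,320),5)
print(bot.get_obs()['tool_pos'])
E
```

```text
time: 1.1
tool_pos: [434.3, -261.7, 196.2]
tcp_rot: [3.141, 0.0, 0.978]
contact_force: [0.8, -1.0, -0.4]
grip_width: 91.9
[ 431.67593018 -261.01940257  193.30483051]
```

View pics/s1.png

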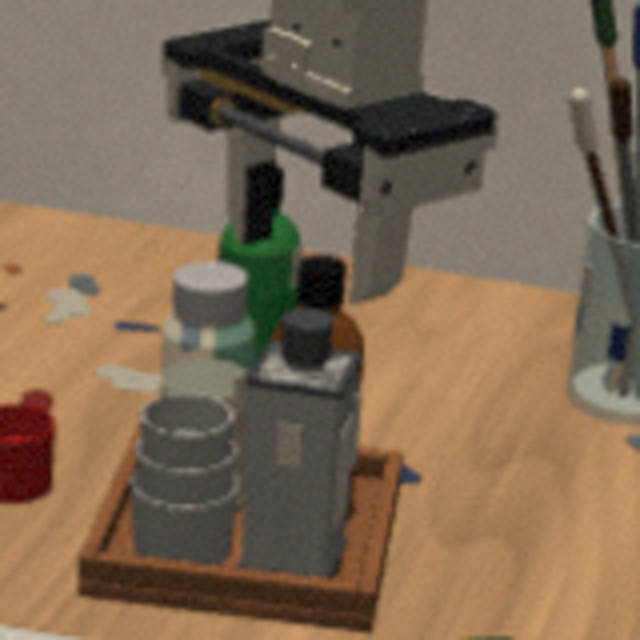

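View pics/t1.png

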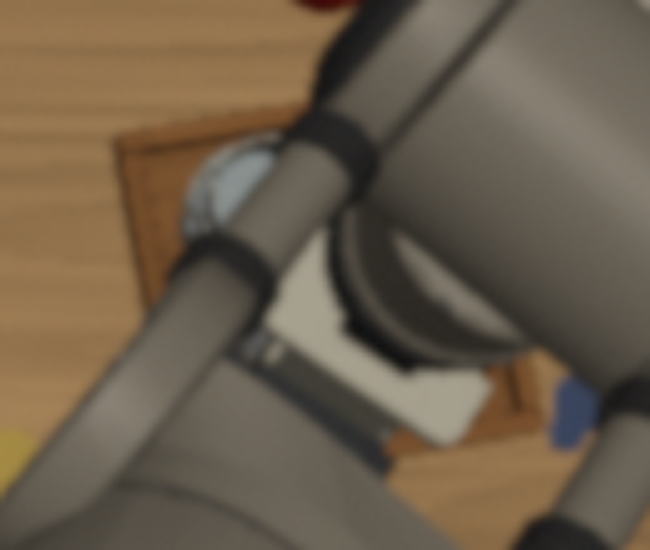

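Both fingers straddle the tin's cap (side crop, cap at (308,340)), and the neighbours are clear. Descending and gripping.

```bash
python3 -m inch '[0.1,0,-1.5,0,0,0,1,0.1,-0.1,-3,0,0,0,1,0.1,-0.1,-4.3,0,0,0,1,0.1,-0.1,-5,0,0,0,1,0.1,-0.1,-5,0,0,0,1]';python3 -c "
from h import *
print(bot.get_obs()['tool_pos'])"
```

```text
time: 1.7
tool_pos: [432.0, -262.2, 142.8]
tcp_rot: [-3.132, -0.001, 0.975]
contact_force: [0.3, 0.1, 0.0]
grip_width: 92.0
[ 432.00146407 -262.22077545  142.84584737]
```

```bash
python3 -m inch '[0.1,0,0,0,0,0,-1,0.1,0,0,0,0,0,-1,0.1,0,0,0,0,0,-1,0.1,0,0,0,0,0,-1,0.1,0,0,0,0,0,-1]';python3 -m inch '[0,0,0,0,0,0,-1,0,0,0,0,0,0,-1,0,0,0.5,0,0,0,-1,0,0,1,0,0,0,-1,0,0,2,0,0,0,-1]'
```

```text
time: 2.2
tool_pos: [433.1, -262.2, 143.1]
tcp_rot: [-3.133, -0.001, 0.975]
contact_force: [0.4, -0.2, -0.1]
grip_width: 56.5
time: 2.7
tool_pos: [432.4, -261.7, 162.7]
tcp_rot: [-3.13, -0.001, 0.975]
contact_force: [0.1, -0.1, -5.1]
grip_width: 27.1
```

```bash
python3 -m inch '[0,0,2,0,0,0,-1,0,0,5,0,0,0,-1,0,0,8.5,0,0,0,-1,0,0,11.5,0,0,0,-1,0,0,12.5,0,0,0,-1]';python3 - <<'E'
from h import *
snap('side','s2',(300,60,460,260),3)
print(bot.get_obs()['tool_pos'],bot.get_obs()['contact_force'])
E
```

```text
time: 3.2
tool_pos: [433.1, -262.2, 291.1]
tcp_rot: [-3.135, -0.0, 0.975]
contact_force: [1.0, -0.0, -4.8]
grip_width: 27.0
[ 433.099905   -262.22465264  290.88190543] [ 0.46514961 -1.00715802 -3.09783185]
```

View pics/s2.png

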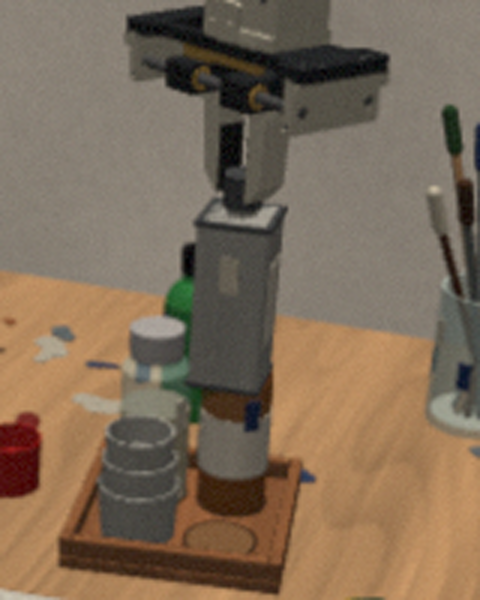

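The tin hangs upright in the jaws, base well clear of the nest, and its empty ring shows at (220,540). Carrying it over.

```bash
python3 -m inch '[0.7,1.5,0.5,0,0,0,-1,2.5,5,1,0,0,0,-1,4.5,9,1,0,0,0,-1,6.5,13,1,0,0,0,-1,8.5,17,1,0,0,0,-1]'; python3 -m inch '[2,4,0,0,0,0,-1,4,8,0,0,0,0,-1,5.2,10.6,0,0,0,0,-1,5.6,11.5,0,0,0,0,-1,5.6,11.5,0,0,0,0,-1]';python3 -c "
from h import *
print(bot.get_obs()['tool_pos'])"
```

```text
time: 3.75
tool_pos: [517.9, -90.5, 298.9]
tcp_rot: [-3.132, 0.0, 0.975]
contact_force: [1.9, -0.7, -4.8]
grip_width: 27.5
time: 4.25
tool_pos: [573.5, 25.7, 297.0]
tcp_rot: [-3.129, 0.002, 0.977]
contact_force: [-0.8, -0.6, -5.3]
grip_width: 26.9
[573.52158548  25.66150389 296.96135257]
```

```bash
python3 -m inch '[0,0,-3,0,0,0,-1,0,0,-7,0,0,0,-1,0,0,-11,0,0,0,-1,0,0,-13.5,0,0,0,-1,0,0,-14.5,0,0,0,-1]'; python3 -m inch '[0,0,-0.3,0,0,0,-1,0,0,-0.5,0,0,0,-1,0,0,-0.7,0,0,0,-1,0,0,-0.8,0,0,0,-1,0,0,-0.8,0,0,0,-1]'; python3 - <<'E'
from h import *
snap('side','s3',(180,100,380,330),2.8)
E
```

```text
time: 4.75
tool_pos: [571.0, 24.1, 148.6]
tcp_rot: [-3.123, 0.006, 0.975]
contact_force: [-0.1, -0.1, -5.0]
grip_width: 27.2
time: 5.25
tool_pos: [572.7, 23.3, 145.6]
tcp_rot: [-3.13, 0.003, 0.975]
contact_force: [-4.0, 0.3, 16.0]
grip_width: 27.0
```

View pics/s3.png

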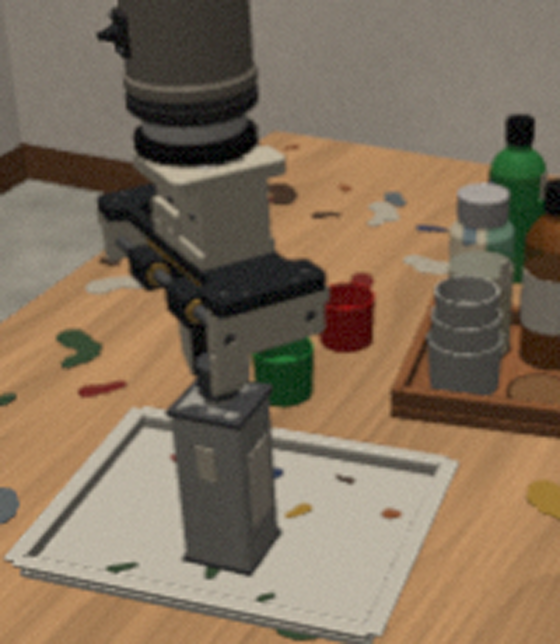

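The tin is standing on the enamel floor (base at (225,560)) with 16 N of contact. Releasing it.

```bash
python3 -m inch '[0,0,0.1,0,0,0,-1,0,0,0.1,0,0,0,0,0,0,0.1,0,0,0,0.6,0,0,0.1,0,0,0,1,0,0,0.1,0,0,0,1]'; python3 -m inch '[0,0,0.1,0,0,0,1,0,0,0.1,0,0,0,1,0,0,2,0,0,0,1,0,0,6,0,0,0,1,0,0,8,0,0,0,1]'
```

```text
time: 5.8
tool_pos: [572.6, 23.3, 146.6]
tcp_rot: [-3.129, 0.003, 0.975]
contact_force: [-0.3, -0.0, -0.7]
grip_width: 54.4
time: 6.3
tool_pos: [573.5, 23.3, 229.3]
tcp_rot: [-3.132, 0.001, 0.975]
contact_force: [0.2, 0.5, -0.0]
grip_width: 90.9
```

```bash
python3 -m inch '[-1.5,-4,0,0,0,0,1,-3,-8.5,0,0,0,0,1,-4.7,-13,0,0,0,0,1,-6.3,-17.5,0,0,0,0,1,-8,-22,0,0,0,0,1]'; python3 -m inch '[-1.5,-4,0,0,0,0,1,-3,-8.5,0,0,0,0,1,-4.5,-12.5,0,0,0,0,1,-4.75,-13,0,0,0,0,1,-4.75,-13,0,0,0,0,1]';python3 - <<'E'
from h import *
snap('side','s4',(300,100,460,260),4)
print(bot.get_obs()['tool_pos'],bot.get_obs()['tcp_rot'])
E
```

```text
time: 6.8
tool_pos: [492.7, -198.3, 229.4]
tcp_rot: [-3.133, 0.001, 0.975]
contact_force: [0.2, -0.8, -1.0]
grip_width: 92.1
time: 7.3
tool_pos: [444.6, -329.0, 229.1]
tcp_rot: [-3.132, 0.001, 0.973]
contact_force: [-0.4, 0.2, -0.5]
grip_width: 92.1
[ 445.17714824 -327.90266632  229.2000916 ] [-3.13202733e+00  7.69274476e-04  9.74169632e-01]
```

View pics/s4.png

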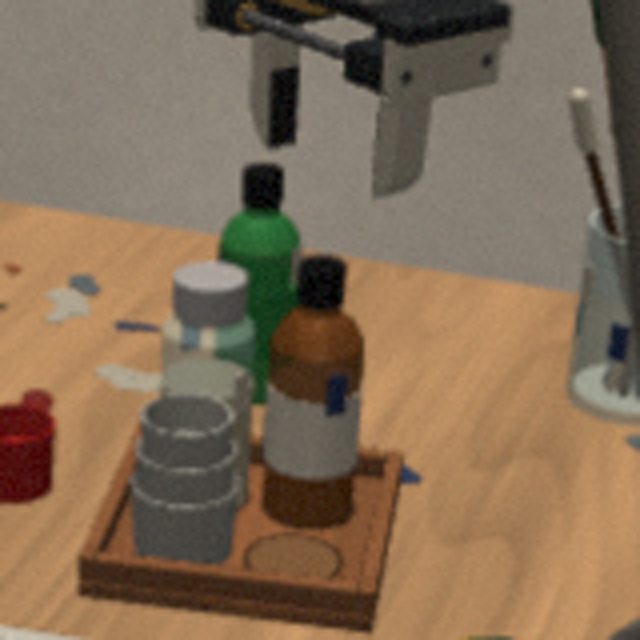

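The amber bottle (cap at (322,285)) sits under the jaws, with clear space around it. Descending and gripping.

```bash
python3 -m inch '[0.1,0.1,-3,0,0,0,1,0.1,0.1,-6,0,0,0,1,0.1,0.1,-7.8,0,0,0,1,0.1,0.1,-8.3,0,0,0,1,0.1,0.1,-8.3,0,0,0,1]'; python3 -m inch '[0,0,0,0,0,0,-1,0,0,0,0,0,0,-1,0,0,0,0,0,0,-1,0,0,0,0,0,0,-1,0,0,0,0,0,0,-1]';python3 -m inch '[0,0,0,0,0,0,-1,0,0,0,0,0,0,-1,0,0,0,0,0,0,-1,0,0,0,0,0,0,-1,0,0,0,0,0,0,-1]'
```

```text
time: 7.85
tool_pos: [446.7, -325.5, 146.0]
tcp_rot: [-3.131, 0.0, 0.976]
contact_force: [0.3, 0.2, 0.5]
grip_width: 92.0
time: 8.35
tool_pos: [446.7, -325.7, 146.3]
tcp_rot: [-3.132, 0.0, 0.976]
contact_force: [0.7, 0.0, 0.8]
grip_width: 56.8
time: 8.85
tool_pos: [446.8, -325.7, 146.3]
tcp_rot: [-3.132, 0.0, 0.976]
contact_force: [0.4, -0.1, -0.4]
grip_width: 27.3
```

```bash
python3 -m inch '[0,0,1,0,0,0,-1,0,0,4,0,0,0,-1,0,0,7.5,0,0,0,-1,0,0,11,0,0,0,-1,0,0,13,0,0,0,-1]';python3 -m inch '[0,0,1.5,0,0,0,-1,0,0,3,0,0,0,-1,0,0,4,0,0,0,-1,0,0,4.3,0,0,0,-1,0,0,4.3,0,0,0,-1]';python3 - <<'E'
from h import *
snap('side','s5',(300,60,460,260),3)
print(bot.get_obs()['tool_pos'],bot.get_obs()['tcp_rot'])
E
```

```text
time: 9.35
tool_pos: [447.1, -326.0, 279.6]
tcp_rot: [-3.135, 0.001, 0.976]
contact_force: [0.2, -1.0, -4.1]
grip_width: 27.4
time: 9.85
tool_pos: [447.0, -325.9, 322.4]
tcp_rot: [-3.134, 0.001, 0.976]
contact_force: [1.0, 0.1, -4.0]
grip_width: 27.2
[ 446.903713   -325.77900664  321.89356391] [-3.13358063e+00  7.65843799e-04  9.75846769e-01]
```

View pics/s5.png

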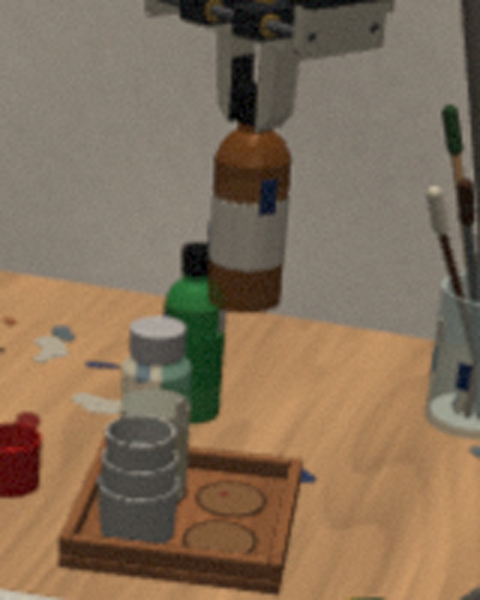

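The bottle hangs upright with both rings exposed, and its base at z≈186 clears the jar. On to spot C.

```bash
python3 -m inch '[1,1.4,0,0,0,0,-1,3,4.2,0,0,0,0,-1,5.3,7.5,0,0,0,0,-1,7.6,10.8,0,0,0,0,-1,10,14,0,0,0,0,-1]';python3 -m inch '[2.4,3.4,0,0,0,0,-1,4.8,6.8,0,0,0,0,-1,7.2,10.2,0,0,0,0,-1,9.5,13.4,0,0,0,0,-1,11.1,15.7,0,0,0,0,-1]';python3 -m inch '[0,0,0,0,0,0,-1,0,0,-1.5,0,0,0,-1,0,0,-5,0,0,0,-1,0,0,-9,0,0,0,-1,0,0,-11,0,0,0,-1]'
```

```text
time: 10.4
tool_pos: [547.2, -184.3, 320.8]
tcp_rot: [-3.131, 0.001, 0.975]
contact_force: [0.2, -0.5, -3.8]
grip_width: 27.5
time: 10.9
tool_pos: [659.0, -24.7, 319.0]
tcp_rot: [-3.129, 0.002, 0.977]
contact_force: [-0.1, -1.9, -3.8]
grip_width: 27.5
time: 11.4
tool_pos: [656.5, -24.9, 203.9]
tcp_rot: [-3.122, 0.005, 0.977]
contact_force: [-0.3, 0.1, -4.1]
grip_width: 27.2
```

```bash
python3 -m inch '[0,0,-2,0,0,0,-1,0,0,-4,0,0,0,-1,0,0,-5.5,0,0,0,-1,0,0,-6,0,0,0,-1,0,0,-6,0,0,0,-1]';python3 -c "
from h import *
o=bot.get_obs();print(o['tool_pos'],o['contact_force'],o['tcp_rot'])"
```

```text
time: 11.9
tool_pos: [656.0, -25.2, 143.2]
tcp_rot: [-3.12, 0.006, 0.977]
contact_force: [0.3, -0.4, -3.9]
grip_width: 27.3
[656.03647424 -25.15998314 143.2008402 ] [ 0.26426803 -0.42986782 -3.91043212] [-3.12036841  0.00594948  0.9766185 ]
```

```bash
python3 -m inch '[0,0,0,-0.4,-1.2,0,-1,0,0,-0.1,-0.4,-1.2,0,-1,0,0,-0.2,-0.4,-1.2,0,-1,0,0,-0.2,-0.4,-1.2,0,-1,0,0,-0.2,-0.4,-1.2,0,-1]'
```

```text
time: 12.4
tool_pos: [656.3, -25.2, 141.6]
tcp_rot: [3.141, -0.0, 0.977]
contact_force: [-0.9, -0.1, -2.4]
grip_width: 27.5
```

Touching, and level now. Release.

```bash
python3 -m inch '[0,0,-0.05,0,0,0,-1,0,0,-0.05,0,0,0,-1,0,0,-0.05,0,0,0,0,0,0,0,0,0,0,1,0,0,0,0,0,0,1]'; python3 -m inch '[0,0,0,0,0,0,1,0,0,0,0,0,0,1,0,0,1,0,0,0,1,0,0,3,0,0,0,1,0,0,6,0,0,0,1]';python3 - <<'E'
from h import *
snap('side','s6',(180,100,440,330),2.5)
print(bot.get_obs()['tool_pos'],bot.get_obs()['tcp_rot'])
E
```

```text
time: 12.9
tool_pos: [656.5, -25.3, 141.9]
tcp_rot: [3.14, -0.0, 0.976]
contact_force: [-0.7, 0.2, -0.4]
grip_width: 47.0
time: 13.4
tool_pos: [655.7, -25.3, 201.6]
tcp_rot: [-3.14, 0.001, 0.976]
contact_force: [0.9, 0.2, -0.1]
grip_width: 86.8
[658.31645196 -25.6023107  208.79956865] [ 3.1334892  -0.00375947  0.97654205]
```

View pics/s6.png

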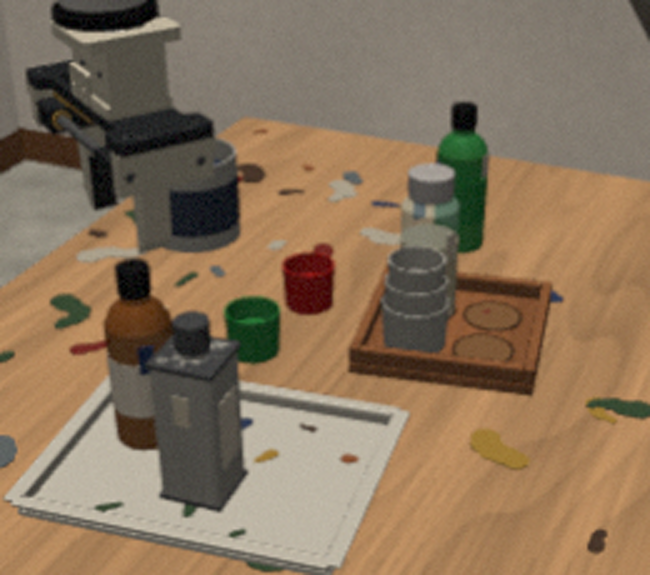

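Bottle and tin stand upright on the enamel tray, at (140,380) and (200,420). Next is the jar.

```bash
python3 -m inch '[-2,-4,0.5,0,0,0,1,-4,-8,0.5,0,0,0,1,-6,-12,0.5,0,0,0,1,-8,-16,0.5,0,0,0,1,-10,-20,0.5,0,0,0,1]'; python3 -m inch '[-2,-4,0,0,0,0,1,-4,-7.8,0,0,0,0,1,-4.7,-8.9,0,0,0,0,1,-4.7,-8.9,0,0,0,0,1,-4.7,-8.9,0,0,0,0,1]';python3 - <<'E'
from h import *
snap('side','s7',(300,100,460,260),4)
print(bot.get_obs()['tool_pos'],bot.get_obs()['tcp_rot'])
E
```

```text
time: 13.95
tool_pos: [557.6, -227.1, 214.8]
tcp_rot: [3.132, -0.004, 0.977]
contact_force: [0.3, -0.1, 0.3]
grip_width: 91.9
time: 14.45
tool_pos: [511.1, -315.2, 215.2]
tcp_rot: [3.132, -0.005, 0.977]
contact_force: [-0.2, 0.6, -0.5]
grip_width: 91.9
[ 511.35286294 -314.75240593  215.10612938] [ 3.13172208 -0.00449385  0.97800081]
```

View pics/s7.png

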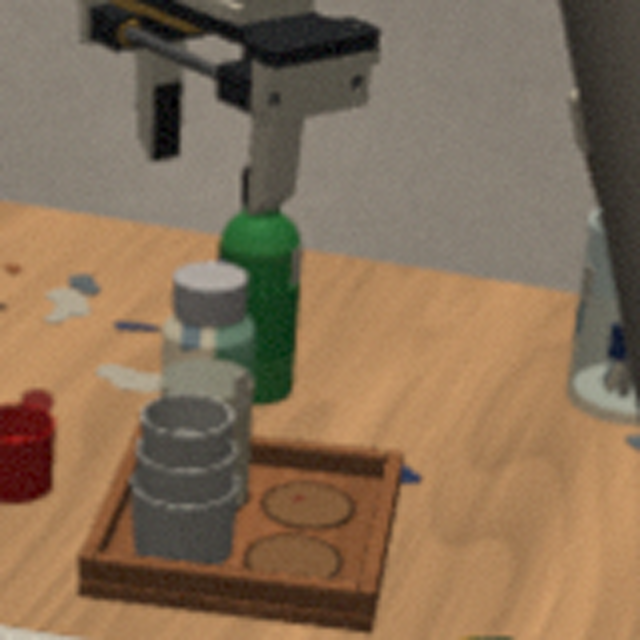

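The jaws are over the jar lid at (210,285). Descending to TCP z = 138.

```bash
python3 -m inch '[0,0,-3,0,0,0,1,0,0,-6,0,0,0,1,0,0,-7.3,0,0,0,1,0,0,-7.7,0,0,0,1,0,0,-7.7,0,0,0,1]'; python3 -m inch '[0,0,0,0,0,0,-1,0,0,0,0,0,0,-1,0,0,0,0,0,0,-1,0,0,0,0,0,0,-1,0,0,0,0,0,0,-1]';python3 -m inch '[0,0,0,0,0,0,-1,0,0,0,0,0,0,-1,0,0,0,0,0,0,-1,0,0,0,0,0,0,-1,0,0,0,0,0,0,-1]'; python3 -m inch '[0,0,0.5,0,0,0,-1,0,0,2,0,0,0,-1,0,0,6,0,0,0,-1,0,0,10,0,0,0,-1,0,0,12.5,0,0,0,-1]'
```

```text
time: 15.0
tool_pos: [512.0, -314.2, 138.4]
tcp_rot: [3.131, -0.005, 0.979]
contact_force: [0.3, -0.5, 0.9]
grip_width: 92.0
time: 15.5
tool_pos: [512.0, -314.3, 138.7]
tcp_rot: [3.131, -0.005, 0.979]
contact_force: [0.0, 1.1, -1.3]
grip_width: 56.5
time: 16.0
tool_pos: [512.1, -314.4, 138.8]
tcp_rot: [3.131, -0.004, 0.979]
contact_force: [-0.3, -0.0, -0.1]
grip_width: 43.2
time: 16.5
tool_pos: [512.4, -314.5, 266.5]
tcp_rot: [3.129, -0.004, 0.979]
contact_force: [0.6, -0.8, -3.6]
grip_width: 43.2
```

```bash
python3 -m inch '[0,1.5,0.5,0,0,0,-1,0,5,1,0,0,0,-1,0,9,1,0,0,0,-1,-0.1,13,1,0,0,0,-1,-0.2,17,1,0,0,0,-1]';python3 -m inch '[0,4,0,0,0,0,-1,0,7.5,0,0,0,0,-1,-0.1,9.4,0,0,0,0,-1,-0.1,9.7,0,0,0,0,-1,-0.1,9.7,0,0,0,0,-1]';python3 -m inch '[0,0,-2,0,0,0,-1,0,0,-6,0,0,0,-1,0,0,-10,0,0,0,-1,0,0,-12.8,0,0,0,-1,0,0,-13.3,0,0,0,-1]';python3 -c "
from h import *
o=bot.get_obs();print(o['tool_pos'],o['contact_force'],o['tcp_rot'])"
```

```text
time: 17.0
tool_pos: [508.9, -141.6, 274.5]
tcp_rot: [3.133, -0.004, 0.979]
contact_force: [1.0, 0.1, -5.1]
grip_width: 43.3
time: 17.5
tool_pos: [507.1, -43.6, 273.5]
tcp_rot: [3.135, -0.003, 0.981]
contact_force: [-0.2, -0.2, -4.7]
grip_width: 43.3
time: 18.0
tool_pos: [504.4, -44.1, 136.6]
tcp_rot: [-3.141, -0.0, 0.979]
contact_force: [0.2, -0.1, -5.0]
grip_width: 43.2
[504.36573213 -44.13411594 136.63194595] [ 0.23329796 -0.06886338 -4.96814853] [-3.14076246e+00 -1.10038395e-04  9.79232464e-01]
```

```bash
python3 -m inch '[0,0,-0.1,0,0,0,-1,0,0,-0.2,0,0,0,-1,0,0,-0.3,0,0,0,-1,0,0,-0.3,0,0,0,-1,0,0,-0.3,0,0,0,-1]'; python3 -m inch '[0,0,0,0,0,0,0,0,0,0,0,0,0,1,0,0,0,0,0,0,1,0,0,0,0,0,0,1,0,0,0,0,0,0,1]'; python3 -m inch '[0,0,0.2,0,0,0,1,0,0,0.5,0,0,0,1,0,0,2,0,0,0,1,0,0,5,0,0,0,1,0,0,8,0,0,0,1]'; python3 -m inch '[0,-3,0,0,0,0,1,0,-7,0,0,0,0,1,0,-10,0,0,0,0,1,0,-13,0,0,0,0,1,0,-14,0,0,0,0,1]';python3 - <<'E'
from h import *
snap('side','s8',(180,100,440,330),2.5);snap('top','t8')
crop('t8','t8c',(230,150,470,330),3.3)
print(bot.get_obs()['tool_pos'],bot.get_obs()['tcp_rot'])
E
```

```text
time: 18.5
tool_pos: [504.8, -44.2, 134.5]
tcp_rot: [3.141, -0.001, 0.979]
contact_force: [-0.2, -0.3, -4.2]
grip_width: 43.7
time: 19.0
tool_pos: [505.0, -44.2, 134.6]
tcp_rot: [3.14, -0.001, 0.979]
contact_force: [0.0, -1.1, -1.1]
grip_width: 73.5
time: 19.5
tool_pos: [504.7, -44.1, 215.5]
tcp_rot: [3.141, -0.0, 0.979]
contact_force: [-0.2, -0.6, 0.9]
grip_width: 91.8
time: 20.0
tool_pos: [504.6, -186.7, 215.6]
tcp_rot: [3.141, 0.0, 0.977]
contact_force: [0.0, 1.4, 0.2]
grip_width: 91.5
[ 504.55702362 -185.13640387  215.42547088] [ 3.14153338e+00 -6.02451979e-04  9.77104326e-01]
```

View pics/s8.png

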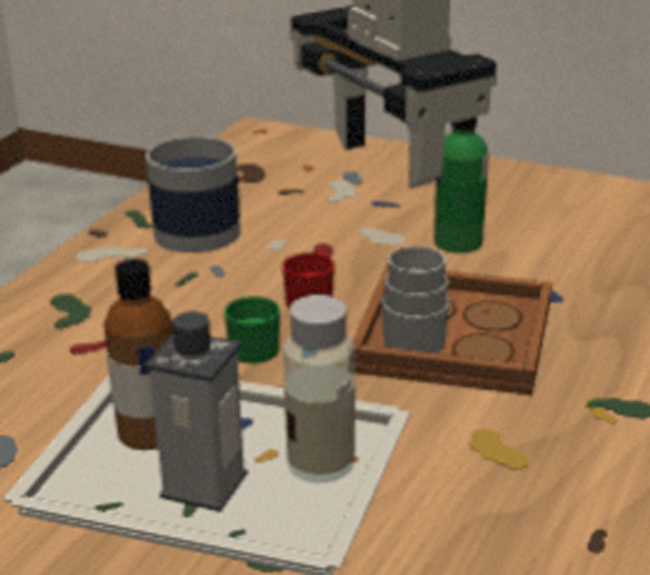

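View pics/t8c.png

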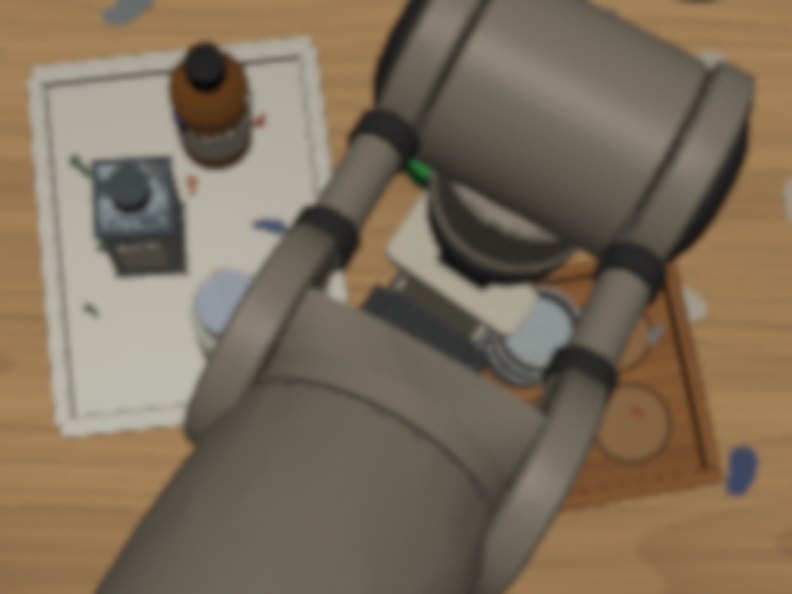

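All three stand upright inside the enamel tray; the nest is unmoved. Now over the nest.

```bash
python3 -m inch '[-0.2,-3,0,0,0,0,1,-0.5,-6,0,0,0,0,1,-0.62,-6.5,-2,0,0,0,1,-0.62,-6.55,-6,0,0,0,1,-0.62,-6.55,-8,0,0,0,1]'; python3 -m inch '[0,0,0,0,0,0,1,0,0,0,0,0,0,1,0,0,0,0,0,0,1,0,0,0,0,0,0,1,0,0,0,0,0,0,1]'; python3 - <<'E'
from h import *
snap('side','s9',(300,150,420,260),5)
print(bot.get_obs()['tool_pos'],bot.get_obs()['tcp_rot'])
E
```

```text
time: 20.6
tool_pos: [497.4, -248.6, 132.9]
tcp_rot: [-3.138, -0.001, 0.978]
contact_force: [1.0, -0.7, 0.3]
grip_width: 91.7
time: 21.1
tool_pos: [497.9, -248.7, 134.1]
tcp_rot: [-3.14, -0.001, 0.978]
contact_force: [-0.0, 0.7, 0.9]
grip_width: 92.1
[ 497.77776472 -248.71027749  133.82973476] [-3.13949363e+00 -1.15951570e-03  9.77704929e-01]
```

View pics/s9.png

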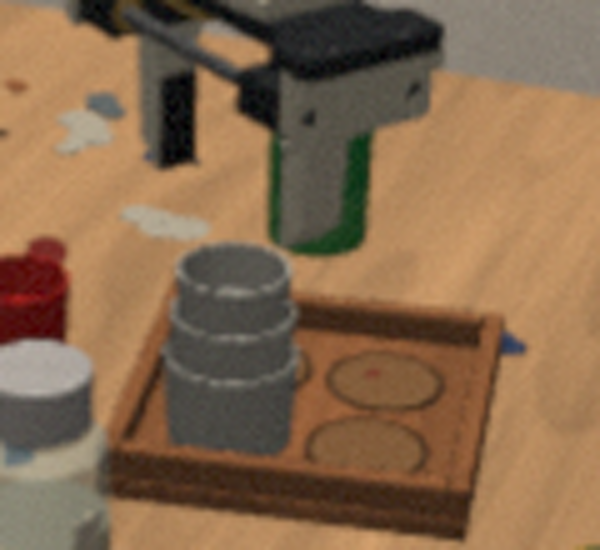

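```bash
python3 - <<'E'
from h import *
C=(300,150)
for c,z in(((234.5,270),100),((233,318),78),((231,362),56)):
    print(onz('side',*uc(c,C,5),z))
# expected outline of cup rim at model centre
for x in (496,498.4,500):
  for y in(-253,-250.5,-248): print(x,y,(proj('side',(x,y,100))-C+.5)*5-.5)
E
```

```text
[ 498.672573   -250.06544303  100.        ]
[ 496.75289312 -244.76230157   78.        ]
[ 496.23167048 -242.41682408   56.        ]
496 -253 [242.22747001 268.38134982]
496 -250.5 [240.2796162 270.6678686]
496 -248 [238.32488574 272.96245321]
498.4 -253 [237.34991131 267.42781976]
498.4 -250.5 [235.39495722 269.71096472]
498.4 -248 [233.43310824 272.00215707]
500 -253 [234.10224699 266.79298235]
500 -250.5 [232.14257376 269.07388197]
500 -248 [230.17599355 271.36281674]
```

The rim centre comes out at (498.5, -250.3), agreeing with the earlier measurement. Descending to TCP z of about 83.

```bash
python3 -m inch '[0.07,-0.16,-1.5,0,0,0,1,0.07,-0.16,-3,0,0,0,1,0.07,-0.16,-4.3,0,0,0,1,0.07,-0.16,-5,0,0,0,1,0.07,-0.16,-5,0,0,0,1]'; python3 -m inch '[0,0,0,0,0,0,0.5,0,0,0,0,0,0,0.5,0,0,0,0,0,0,0.5,0,0,0,0,0,0,0.5,0,0,0,0,0,0,0.5]'; python3 - <<'E'
from h import *
snap('side','s10',(300,150,420,260),5)
print(bot.get_obs()['tool_pos'],bot.get_obs()['tcp_rot'])
E
```

```text
time: 21.65
tool_pos: [498.0, -250.0, 82.9]
tcp_rot: [-3.138, -0.001, 0.978]
contact_force: [-0.0, 0.0, -0.1]
grip_width: 91.7
time: 22.15
tool_pos: [498.1, -250.1, 83.2]
tcp_rot: [-3.138, -0.001, 0.978]
contact_force: [-0.9, -0.1, 0.4]
grip_width: 69.2
[ 498.05306638 -250.03765491   83.09971537] [-3.13781977e+00 -1.15391272e-03  9.77648877e-01]
```

View pics/s10.png

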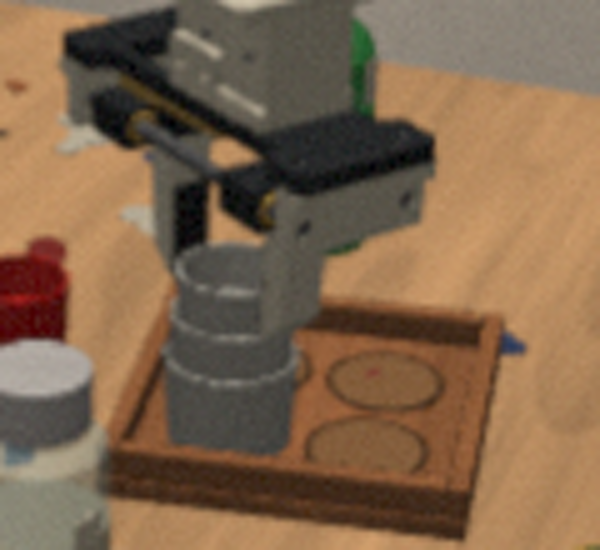

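The fingers straddle the small cup, and nothing is touched. Closing, then a slow lift.

```bash
python3 -m inch '[0,0,0,0,0,0,0.2,0,0,0,0,0,0,0.1,0,0,0,0,0,0,-1,0,0,0,0,0,0,-1,0,0,0,0,0,0,-1]'; python3 -m inch '[0,0,0,0,0,0,-1,0,0,0,0,0,0,-1,0,0,0,0,0,0,-1,0,0,0,0,0,0,-1,0,0,0,0,0,0,-1]';python3 -m inch '[0,0,0.1,0,0,0,-1,0,0,0.2,0,0,0,-1,0,0,0.4,0,0,0,-1,0,0,0.6,0,0,0,-1,0,0,0.8,0,0,0,-1]'; python3 - <<'E'
from h import *
snap('side','s11',(300,150,420,260),5)
print(bot.get_obs()['tool_pos'],bot.get_obs()['tcp_rot'])
E
```

```text
time: 22.7
tool_pos: [498.1, -250.1, 83.2]
tcp_rot: [-3.138, -0.001, 0.978]
contact_force: [-0.1, 0.1, -0.1]
grip_width: 53.1
time: 23.2
tool_pos: [498.1, -250.1, 83.2]
tcp_rot: [-3.138, -0.001, 0.978]
contact_force: [0.1, 0.2, 0.0]
grip_width: 52.8
time: 23.7
tool_pos: [498.1, -250.1, 91.4]
tcp_rot: [-3.138, -0.001, 0.978]
contact_force: [-0.2, 0.2, -1.4]
grip_width: 53.1
[ 498.31438872 -250.22914104   91.72436984] [-3.13874408e+00 -1.12453941e-03  9.77697804e-01]
```

View pics/s11.png

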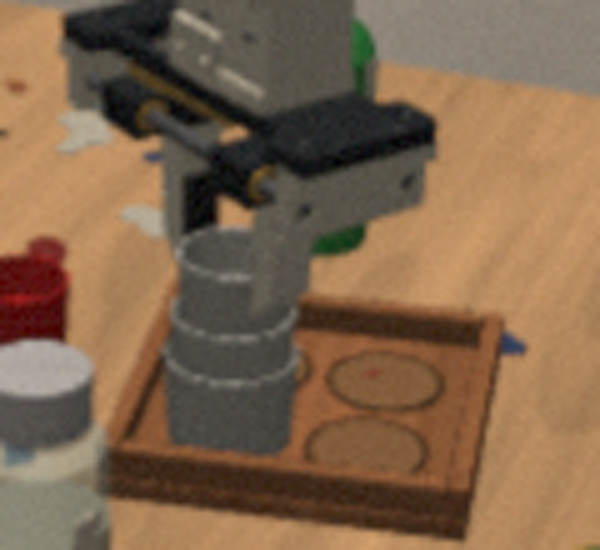

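The small cup's rim rose from row 243 to 229 while the middle rim stayed at row 338, so it comes out alone. Continuing.

```bash
python3 -m inch '[0,0,0.5,0,0,0,-1,0,0,1.2,0,0,0,-1,0,0,2,0,0,0,-1,0,0,2.8,0,0,0,-1,0,0,3.5,0,0,0,-1]'; python3 -m inch '[0,0,2,0,0,0,-1,0,0,5,0,0,0,-1,0,0,8,0,0,0,-1,0,0,10,0,0,0,-1,0,0,10,0,0,0,-1]';python3 - <<'E'
from h import *
snap('side','s12',(290,90,420,260),3.5)
print(bot.get_obs()['tool_pos'],bot.get_obs()['tcp_rot'])
E
```

```text
time: 24.25
tool_pos: [498.5, -250.3, 127.8]
tcp_rot: [-3.14, -0.001, 0.978]
contact_force: [0.3, -0.2, -0.9]
grip_width: 53.2
time: 24.75
tool_pos: [499.8, -251.2, 231.3]
tcp_rot: [3.137, -0.001, 0.978]
contact_force: [0.8, -0.1, -1.7]
grip_width: 53.0
[ 498.94105001 -250.63403149  229.1112694 ] [ 3.14051764e+00 -1.11008078e-03  9.77685375e-01]
```

View pics/s12.png

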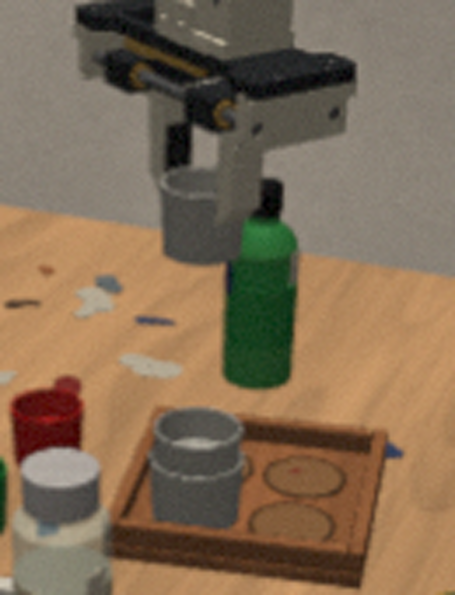

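The small cup is free and the two other cups are still nested. Carrying it to the seat.

```bash
python3 -m inch '[-0.3,2,0.3,0,0,0,-1,-0.9,6,0.5,0,0,0,-1,-1.5,10.5,0.5,0,0,0,-1,-2.2,15,0.5,0,0,0,-1,-2.8,19.5,0.5,0,0,0,-1]';python3 -m inch '[-0.6,4,0,0,0,0,-1,-1.2,8,0,0,0,0,-1,-1.8,12.5,0,0,0,0,-1,-2.5,17,0,0,0,0,-1,-3.1,21,0,0,0,0,-1]';python3 -c "
from h import *
o=bot.get_obs();print(o['tool_pos'])"
```

```text
time: 25.3
tool_pos: [469.1, -52.9, 232.9]
tcp_rot: [-3.14, -0.001, 0.977]
contact_force: [0.8, -0.3, -0.6]
grip_width: 53.1
time: 25.8
tool_pos: [435.7, 159.6, 231.8]
tcp_rot: [-3.138, 0.001, 0.978]
contact_force: [0.5, 0.1, -0.8]
grip_width: 52.9
[435.74636318 159.58479585 231.77567303]
```

```bash
python3 -m inch '[-0.5,4,0,0,0,0,-1,-1,8.5,0,0,0,0,-1,-1.5,12,0,0,0,0,-1,-1.6,13.1,0,0,0,0,-1,-1.6,13.1,0,0,0,0,-1]';python3 -m inch '[0,0,-2,0,0,0,-1,0,0,-6,0,0,0,-1,0,0,-10,0,0,0,-1,0,0,-14,0,0,0,-1,0,0,-15.5,0,0,0,-1]';python3 -m inch '[0,0,0,0,0,0,-1,0,0,0,0,0,0,-1,0,0,0,0,0,0,-1,0,0,0,0,0,0,-1,0,0,0,0,0,0,-1]';python3 - <<'E'
from h import *
snap('side','s13',(120,280,360,470),3.2);snap('top','t13')
crop('t13','t13c',(100,180,230,330),4)
print(bot.get_obs()['tool_pos'],bot.get_obs()['tcp_rot'])
E
```

```text
time: 26.3
tool_pos: [418.2, 291.7, 230.6]
tcp_rot: [-3.136, 0.003, 0.981]
contact_force: [0.4, 0.4, -1.3]
grip_width: 52.8
time: 26.8
tool_pos: [415.7, 288.8, 71.9]
tcp_rot: [-3.133, 0.01, 0.98]
contact_force: [-0.4, -0.0, -0.4]
grip_width: 52.9
time: 27.3
tool_pos: [416.3, 289.0, 72.9]
tcp_rot: [-3.134, 0.008, 0.98]
contact_force: [0.2, -0.8, -0.4]
grip_width: 53.2
[416.02613313 288.94370274  72.47782943] [-3.13366048  0.00852553  0.97986045]
```

View pics/s13.png

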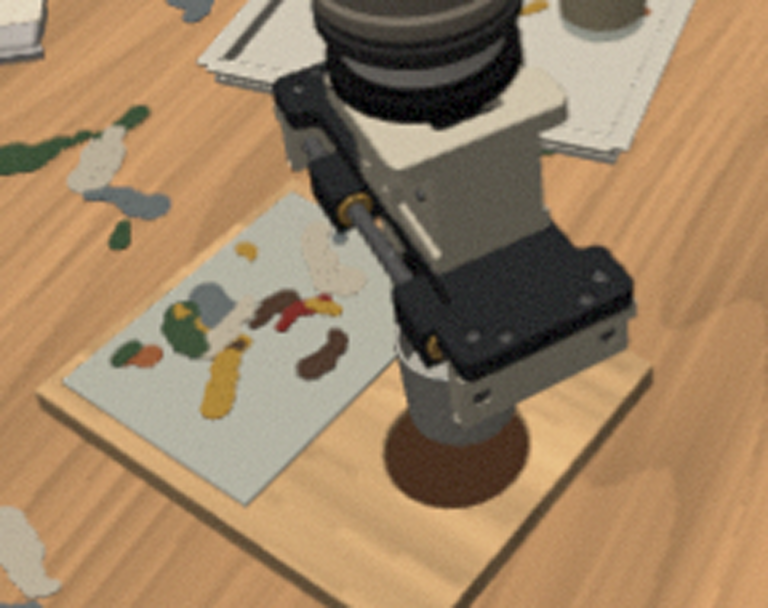

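View pics/t13c.png

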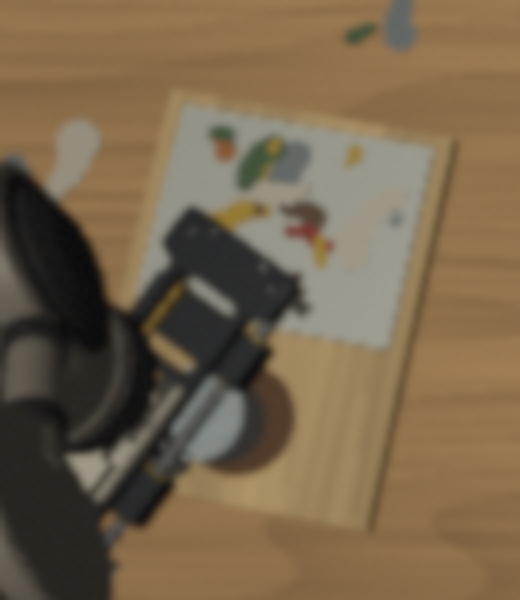

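The cup hangs just above the dark seat, about 3 mm short in x and 2 mm in y. I'll correct that, level the tool and lower.

```bash
python3 -m inch '[0.2,0.1,-0.5,0.2,-0.6,0,-1,0.34,0.2,-1.5,0.2,-0.6,0,-1,0.34,0.2,-2.5,0.2,-0.6,0,-1,0.34,0.2,-3,0.2,-0.6,0,-1,0.34,0.2,-3.2,0.2,-0.6,0,-1]';python3 -m inch '[0,0,-0.1,0,0,0,-1,0,0,-0.2,0,0,0,-1,0,0,-0.3,0,0,0,-1,0,0,-0.3,0,0,0,-1,0,0,-0.3,0,0,0,-1]'
```

```text
time: 27.9
tool_pos: [418.8, 290.6, 39.3]
tcp_rot: [-3.139, 0.002, 0.98]
contact_force: [0.4, -1.0, 0.2]
grip_width: 52.8
time: 28.4
tool_pos: [418.8, 290.6, 37.1]
tcp_rot: [-3.14, 0.001, 0.98]
contact_force: [-1.6, -2.1, 6.4]
grip_width: 52.8
```

Contact at 37.1, as predicted. Releasing.

```bash
python3 -m inch '[0,0,0.05,0,0,0,0.3,0,0,0.05,0,0,0,0.6,0,0,0.05,0,0,0,1,0,0,0.05,0,0,0,1,0,0,0.05,0,0,0,1]';python3 -m inch '[0,0,0.1,0,0,0,1,0,0,0.1,0,0,0,1,0,0,2,0,0,0,1,0,0,6,0,0,0,1,0,0,10,0,0,0,1]';python3 -m inch '[0,0,5,0,0,0,1,0,-4,8,0,0,0,1,0,-8,8,0,0,0,1,0,-12,8,0,0,0,1,0,-14,8,0,0,0,1]';python3 - <<'E'
from h import *
snap('side','s14');crop('s14','s14c',(120,200,380,460),2.2)
snap('top','t14');crop('t14','t14c',(100,150,360,330),3)
print(bot.get_obs()['tool_pos'],bot.get_obs()['tcp_rot'])
E
```

```text
time: 28.9
tool_pos: [418.8, 290.6, 37.5]
tcp_rot: [-3.14, 0.001, 0.98]
contact_force: [-0.2, -0.3, -0.1]
grip_width: 87.2
time: 29.4
tool_pos: [418.2, 290.3, 138.2]
tcp_rot: [-3.139, 0.003, 0.98]
contact_force: [0.9, 0.5, 0.3]
grip_width: 91.8
time: 29.9
tool_pos: [417.9, 148.0, 218.6]
tcp_rot: [-3.139, 0.003, 0.979]
contact_force: [-0.3, 1.1, 0.5]
grip_width: 91.4
[418.18755695 148.27516243 218.42153441] [-3.13902034  0.00349852  0.97656224]
```

View pics/s14c.png

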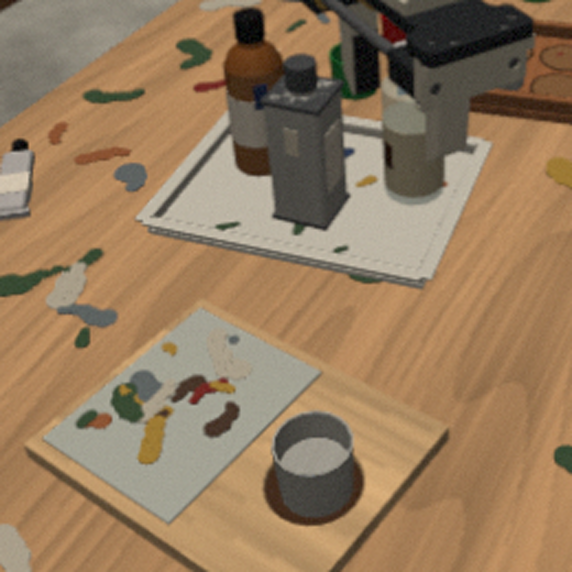

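View pics/t14c.png

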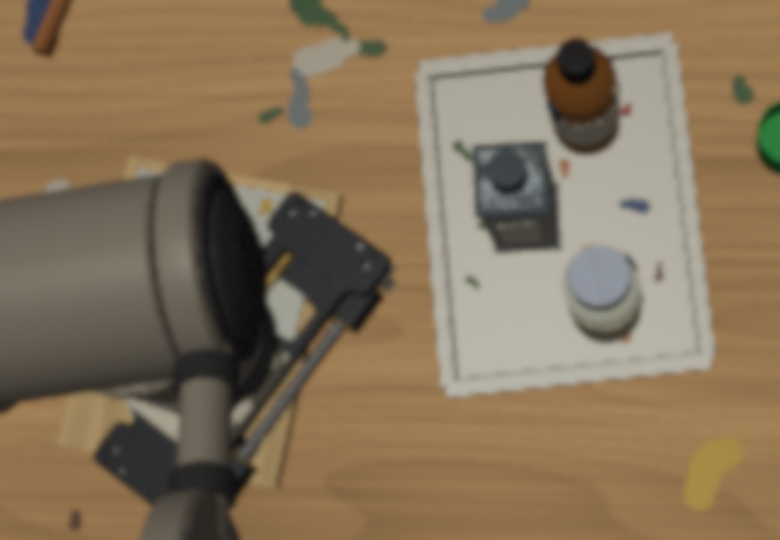

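The cup stands in the seat at (314,465) in the side crop, and the three containers are still on the enamel tray. Fetching the jar first, regrasping at its release pose (505, -44.2).

```bash
python3 -m inch '[1.8,-4,0,0,0,0,1,3.6,-8,0,0,0,0,1,5.5,-12,0,0,0,0,1,7.3,-16,0,0,0,0,1,8.6,-19,0,0,0,0,1]';python3 -m inch '[0,0,0,0,0,0,1,0,0,0,0,0,0,1,0,0,0,0,0,0,1,0,0,0,0,0,0,1,0,0,0,0,0,0,1]';python3 -c "
from h import *
o=bot.get_obs();print(o['tool_pos'],o['tcp_rot'])"
```

```text
time: 30.5
tool_pos: [505.4, -43.0, 218.2]
tcp_rot: [-3.139, 0.003, 0.976]
contact_force: [0.7, 0.5, -0.1]
grip_width: 92.1
time: 31.0
tool_pos: [505.2, -41.9, 218.5]
tcp_rot: [-3.139, 0.003, 0.978]
contact_force: [-1.3, -0.2, 0.4]
grip_width: 91.8
[505.21959916 -41.92806885 218.46796492] [-3.13949539e+00  2.98453186e-03  9.77690635e-01]
```

```bash
python3 -m inch '[0,-0.2,-3,0,0,0,1,0,-0.23,-6,0,0,0,1,0,-0.23,-7.8,0,0,0,1,0,-0.23,-8.3,0,0,0,1,0,-0.23,-8.35,0,0,0,1]';python3 -m inch '[0,0,0,0,0,0,1,0,0,0,0,0,0,-1,0,0,0,0,0,0,-1,0,0,0,0,0,0,-1,0,0,0,0,0,0,-1]';python3 -m inch '[0,0,0,0,0,0,-1,0,0,0,0,0,0,-1,0,0,0,0,0,0,-1,0,0,0,0,0,0,-1,0,0,0,0,0,0,-1]'
```

```text
time: 31.5
tool_pos: [505.1, -43.8, 134.9]
tcp_rot: [-3.139, 0.003, 0.978]
contact_force: [0.0, 0.2, -0.1]
grip_width: 91.7
time: 32.0
tool_pos: [505.2, -43.8, 135.1]
tcp_rot: [-3.139, 0.003, 0.978]
contact_force: [0.6, 0.6, -0.2]
grip_width: 64.4
time: 32.5
tool_pos: [505.0, -43.7, 135.2]
tcp_rot: [-3.139, 0.003, 0.978]
contact_force: [-0.4, 0.3, 0.4]
grip_width: 43.3
```

```bash
python3 -m inch '[0,0,0.5,0,0,0,-1,0,0,2.5,0,0,0,-1,0,0,6.5,0,0,0,-1,0,0,10.5,0,0,0,-1,0,0,13,0,0,0,-1]';python3 -m inch '[0,-1,0.5,0,0,0,-1,0,-4,0.5,0,0,0,-1,0.1,-8,0.5,0,0,0,-1,0.2,-12,0.5,0,0,0,-1,0.3,-16,0.5,0,0,0,-1]';python3 -m inch '[0.1,-4,0,0,0,0,-1,0.3,-8,0,0,0,0,-1,0.4,-10.3,0,0,0,0,-1,0.4,-11,0,0,0,0,-1,0.4,-11,0,0,0,0,-1]';python3 -m inch '[0,0,0,0,0,0,-1,0,0,0,0,0,0,-1,0,0,0,0,0,0,-1,0,0,0,0,0,0,-1,0,0,0,0,0,0,-1]';python3 -c "
from h import *
o=bot.get_obs();print(o['tool_pos'],o['tcp_rot'])"
```

```text
time: 33.0
tool_pos: [505.5, -43.9, 267.8]
tcp_rot: [-3.142, 0.002, 0.978]
contact_force: [0.9, -0.0, -4.3]
grip_width: 43.4
time: 33.5
tool_pos: [507.6, -205.7, 271.0]
tcp_rot: [-3.139, 0.003, 0.978]
contact_force: [0.5, 0.6, -4.5]
grip_width: 43.8
time: 34.0
tool_pos: [510.7, -316.5, 269.0]
tcp_rot: [-3.135, 0.002, 0.977]
contact_force: [-0.6, 0.8, -5.1]
grip_width: 43.2
time: 34.5
tool_pos: [510.8, -316.1, 269.3]
tcp_rot: [-3.136, 0.003, 0.977]
contact_force: [0.7, -0.3, -4.3]
grip_width: 43.5
[ 510.82103846 -316.0861178   269.27514278] [-3.13566403e+00  2.53779510e-03  9.77376368e-01]
```

```bash
python3 -m inch '[0.12,0.18,-1.5,0,0,0,-1,0.12,0.18,-5,0,0,0,-1,0.12,0.18,-8.5,0,0,0,-1,0.12,0.18,-11.3,0,0,0,-1,0.12,0.18,-12.2,0,0,0,-1]';python3 -m inch '[0,0,0,0,0,0,-1,0,0,-0.2,0,0,0,-1,0,0,-0.3,0,0,0,-1,0,0,-0.4,0,0,0,-1,0,0,-0.4,0,0,0,-1]'
```

```text
time: 35.0
tool_pos: [510.6, -313.0, 144.1]
tcp_rot: [-3.13, 0.002, 0.978]
contact_force: [0.1, -0.3, -4.7]
grip_width: 43.3
time: 35.5
tool_pos: [510.9, -313.2, 140.9]
tcp_rot: [-3.131, 0.002, 0.978]
contact_force: [0.6, 0.3, -4.3]
grip_width: 43.1
```

```bash
python3 -m inch '[0.1,-0.1,0,0,0,0,-1,0.1,-0.1,-0.1,0,0,0,-1,0.1,-0.1,-0.1,0,0,0,-1,0.1,-0.1,-0.15,0,0,0,-1,0.1,-0.1,-0.15,0,0,0,-1]'
```

```text
time: 36.0
tool_pos: [512.2, -314.5, 140.3]
tcp_rot: [-3.133, 0.002, 0.978]
contact_force: [-1.2, -0.0, 2.5]
grip_width: 43.4
```

```bash
python3 -m inch '[0,0,0,0,0,0,-0.2,0,0,0,0,0,0,0.6,0,0,0,0,0,0,1,0,0,0,0,0,0,1,0,0,0,0,0,0,1]';python3 -m inch '[0,0,0.1,0,0,0,1,0,0,0.3,0,0,0,1,0,0,2,0,0,0,1,0,0,5,0,0,0,1,0,0,8,0,0,0,1]';python3 -m inch '[0,0,0,0,0,0,1,2,4,0,0,0,0,1,4,8,0,0,0,0,1,6,12,0,0,0,0,1,8,16,0,0,0,0,1]';python3 - <<'E'
from h import *
snap('side','s15',(300,100,460,260),4)
print(bot.get_obs()['tool_pos'],bot.get_obs()['tcp_rot'])
E
```

```text
time: 36.5
tool_pos: [512.3, -314.6, 140.3]
tcp_rot: [-3.133, 0.002, 0.978]
contact_force: [-0.2, 0.1, -0.1]
grip_width: 70.7
time: 37.0
tool_pos: [512.1, -314.4, 221.0]
tcp_rot: [-3.132, 0.002, 0.978]
contact_force: [1.1, -0.7, 0.3]
grip_width: 91.8
time: 37.5
tool_pos: [592.4, -152.8, 220.5]
tcp_rot: [-3.131, 0.002, 0.977]
contact_force: [0.1, -0.0, -0.0]
grip_width: 92.0
[ 594.87238253 -146.13429432  220.48368608] [-3.13053594e+00 -1.75564577e-03  9.81945626e-01]
```

View pics/s15.png

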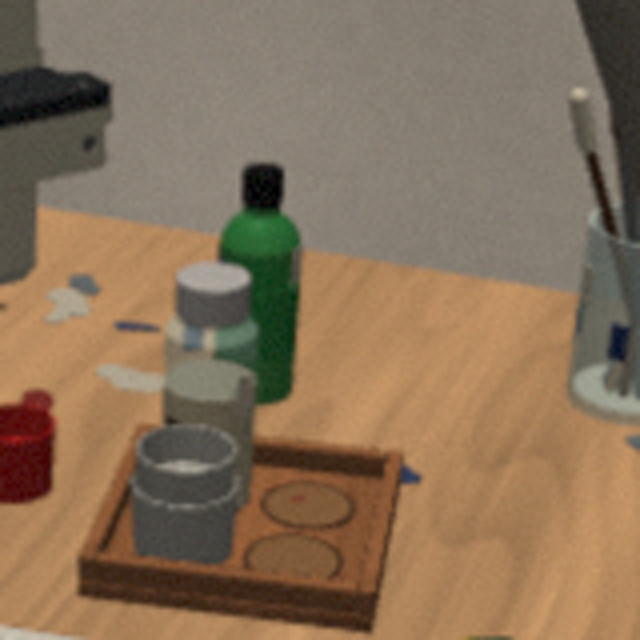

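The jar is back upright, its lid at (214,285) in the crop against (211,283) before, so within about 2 mm. Now the bottle, regrasping at (656.4, -25.3).

```bash
python3 -m inch '[2,4,0,0,0,0,1,4,8,0,0,0,0,1,5.8,11.5,0,0,0,0,1,6.15,12.1,0,0,0,0,1,6.15,12.1,0,0,0,0,1]';python3 -m inch '[0,0,0,0,0,0,1,0,0,0,0,0,0,1,0,0,0,0,0,0,1,0,0,0,0,0,0,1,0,0,0,0,0,0,1]';python3 -c "
from h import *
o=bot.get_obs();print(o['tool_pos'],o['tcp_rot'])"
```

```text
time: 38.05
tool_pos: [656.4, -24.0, 219.5]
tcp_rot: [-3.129, -0.001, 0.984]
contact_force: [0.2, -0.1, 0.5]
grip_width: 91.8
time: 38.55
tool_pos: [656.3, -24.7, 219.7]
tcp_rot: [-3.13, -0.001, 0.984]
contact_force: [0.4, 0.2, 0.2]
grip_width: 91.8
[656.2744281  -24.65830632 219.70687181] [-3.12971467e+00 -1.10477757e-03  9.83504227e-01]
```

```bash
python3 -m inch '[0,-0.05,-2.5,-0.4,-0.6,-0.4,1,0,-0.05,-5.5,-0.4,-0.6,-0.4,1,0,-0.05,-7.2,-0.4,-0.6,-0.4,1,0,-0.05,-7.8,-0.4,-0.6,-0.4,1,0,-0.05,-7.8,-0.4,-0.6,-0.4,1]';python3 -m inch '[0,0,0,0,0,0,1,0,0,0,0,0,0,-1,0,0,0,0,0,0,-1,0,0,0,0,0,0,-1,0,0,0,0,0,0,-1]';python3 -m inch '[0,0,0,0,0,0,-1,0,0,0,0,0,0,-1,0,0,0,0,0,0,-1,0,0,0,0,0,0,-1,0,0,0,0,0,0,-1]';python3 -m inch '[0,0,0,0,0,0,-1,0,0,0,0,0,0,-1,0,0,0,0,0,0,-1,0,0,0,0,0,0,-1,0,0,0,0,0,0,-1]'
```

```text
time: 39.05
tool_pos: [656.0, -25.2, 141.1]
tcp_rot: [-3.141, -0.001, 0.976]
contact_force: [-0.5, -0.6, -0.4]
grip_width: 91.5
time: 39.55
tool_pos: [656.1, -25.3, 141.5]
tcp_rot: [-3.142, -0.001, 0.976]
contact_force: [1.2, -0.2, -0.3]
grip_width: 64.2
time: 40.05
tool_pos: [656.3, -25.4, 141.5]
tcp_rot: [3.141, -0.001, 0.976]
contact_force: [0.8, -0.9, -0.9]
grip_width: 27.2
time: 40.55
tool_pos: [656.3, -25.4, 141.5]
tcp_rot: [3.141, -0.001, 0.976]
contact_force: [-0.4, -1.1, 0.2]
grip_width: 27.7
```

```bash
python3 -m inch '[0,0,1,0,0,0,-1,0,0,4,0,0,0,-1,0,0,7.5,0,0,0,-1,0,0,11,0,0,0,-1,0,0,15,0,0,0,-1]';python3 -m inch '[0,0,2,0,0,0,-1,0,0,3.5,0,0,0,-1,-1,-1.5,3.5,0,0,0,-1,-3,-4.5,3.5,0,0,0,-1,-5,-7.5,3.5,0,0,0,-1]';python3 -m inch '[-2.3,-3.3,0,0,0,0,-1,-4.6,-6.6,0,0,0,0,-1,-6.9,-9.9,0,0,0,0,-1,-9.2,-13.2,0,0,0,0,-1,-11.5,-16.5,0,0,0,0,-1]';python3 -c "
from h import *
o=bot.get_obs();print(o['tool_pos'],o['tcp_rot'])"
```

```text
time: 41.05
tool_pos: [655.3, -25.1, 292.2]
tcp_rot: [-3.139, 0.0, 0.976]
contact_force: [0.4, 0.1, -4.8]
grip_width: 27.4
time: 41.55
tool_pos: [604.4, -100.1, 326.9]
tcp_rot: [-3.138, 0.001, 0.978]
contact_force: [0.2, -0.4, -4.2]
grip_width: 27.5
time: 42.05
tool_pos: [487.9, -265.9, 327.1]
tcp_rot: [-3.137, 0.001, 0.978]
contact_force: [0.6, -0.4, -3.5]
grip_width: 27.4
[ 487.88330145 -265.86919924  327.11632367] [-3.13683380e+00  5.33919411e-04  9.78373310e-01]
```

```bash
python3 -m inch '[-2,-3,0,0,0,0,-1,-3.6,-5.2,0,0,0,0,-1,-4.1,-5.9,0,0,0,0,-1,-4.1,-5.9,0,0,0,0,-1,-4.1,-5.9,0,0,0,0,-1]';python3 -m inch '[0,0,0,0,0,0,-1,0,0,0,0,0,0,-1,0,0,0,0,0,0,-1,0,0,0,0,0,0,-1,0,0,0,0,0,0,-1]';python3 - <<'E'
from h import *
snap('side','s16',(300,60,460,260),3)
o=bot.get_obs();print(o['tool_pos'],o['tcp_rot'])
E
```

```text
time: 42.55
tool_pos: [447.3, -324.0, 327.2]
tcp_rot: [-3.136, -0.0, 0.979]
contact_force: [-0.0, 0.2, -4.2]
grip_width: 27.1
time: 43.05
tool_pos: [447.4, -323.8, 327.2]
tcp_rot: [-3.136, -0.0, 0.979]
contact_force: [-0.7, -0.2, -4.2]
grip_width: 27.3
[ 447.3718946  -323.89217226  327.19232233] [-3.13654380e+00 -3.35643528e-04  9.79001095e-01]
```

View pics/s16.png

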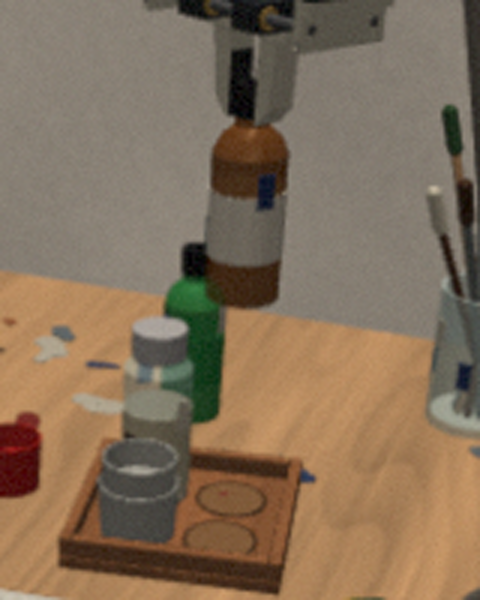

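The bottle hangs upright above its empty rear ring at (231,497). Lowering with a -0.6/-1.9 mm correction.

```bash
python3 -m inch '[-0.06,-0.19,-1.5,0,0,0,-1,-0.06,-0.19,-5,0,0,0,-1,-0.06,-0.19,-9,0,0,0,-1,-0.06,-0.19,-12.5,0,0,0,-1,-0.06,-0.19,-15,0,0,0,-1]';python3 -m inch '[0,0,0,0,0,0,-1,0,0,0,0,0,0,-1,0,0,0,0,0,0,-1,0,0,0,0,0,0,-1,0,0,0,0,0,0,-1]';python3 -c "
from h import *
o=bot.get_obs();print(o['tool_pos'],o['tcp_rot'])"
```

```text
time: 43.6
tool_pos: [446.0, -325.1, 174.8]
tcp_rot: [-3.134, -0.001, 0.979]
contact_force: [0.1, -0.3, -4.1]
grip_width: 27.4
time: 44.1
tool_pos: [446.4, -325.5, 176.0]
tcp_rot: [-3.136, -0.0, 0.979]
contact_force: [0.4, 0.5, -4.0]
grip_width: 27.3
[ 446.43736167 -325.50429223  176.01633165] [-3.13605835e+00 -4.49196312e-04  9.78856512e-01]
```

```bash
python3 -m inch '[0.04,0,-1,0,0,0,-1,0.04,0,-1.8,0,0,0,-1,0.04,0,-2.4,0,0,0,-1,0.04,0,-2.7,0,0,0,-1,0.04,0,-2.8,0,0,0,-1]';python3 -m inch '[0,0,0,0,0,0,-1,0,0,-0.1,0,0,0,-1,0,0,-0.2,0,0,0,-1,0,0,-0.2,0,0,0,-1,0,0,-0.2,0,0,0,-1]'
```

```text
time: 44.6
tool_pos: [446.6, -325.3, 147.3]
tcp_rot: [-3.135, -0.001, 0.979]
contact_force: [-0.0, -0.3, -4.0]
grip_width: 27.4
time: 45.1
tool_pos: [446.9, -325.6, 146.4]
tcp_rot: [-3.137, -0.0, 0.979]
contact_force: [-1.2, 0.6, 6.7]
grip_width: 26.9
```

```bash
python3 -m inch '[0,0,0.05,0,0,0,-0.2,0,0,0.05,0,0,0,0.5,0,0,0.05,0,0,0,1,0,0,0.05,0,0,0,1,0,0,0.05,0,0,0,1]';python3 -m inch '[0,0,0,0,0,0,1,0,0,0,0,0,0,1,0,0,2,0,0,0,1,0,0,5,0,0,0,1,0,0,8,0,0,0,1]';python3 -m inch '[0.5,1,0,0,0,0,1,2,4,0,0,0,0,1,3.5,8.5,0,0,0,0,1,5,13,0,0,0,0,1,6.5,17.5,0,0,0,0,1]';python3 - <<'E'
from h import *
snap('side','s17',(300,100,460,260),4)
print(bot.get_obs()['tool_pos'],bot.get_obs()['tcp_rot'])
E
```

```text
time: 45.6
tool_pos: [446.9, -325.6, 146.7]
tcp_rot: [-3.136, -0.0, 0.979]
contact_force: [1.2, -0.4, 0.7]
grip_width: 62.6
time: 46.1
tool_pos: [446.7, -325.4, 227.3]
tcp_rot: [-3.135, -0.001, 0.979]
contact_force: [-0.5, -0.6, 0.2]
grip_width: 91.4
time: 46.6
tool_pos: [511.7, -148.4, 226.6]
tcp_rot: [-3.134, -0.001, 0.978]
contact_force: [0.4, -1.1, -0.3]
grip_width: 91.9
[ 513.2985391  -141.63422744  226.72844686] [-3.13273007 -0.00459154  0.98280857]
```

View pics/s17.png

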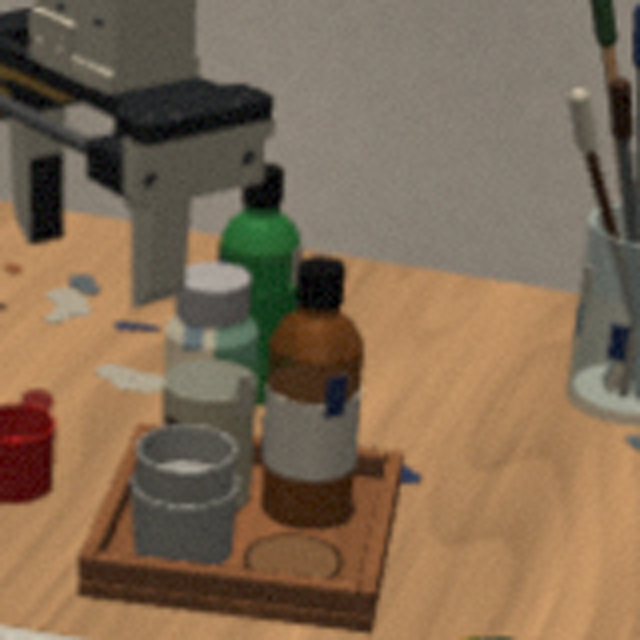

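The bottle is back: cap at (321,285) in the crop, (322,285) before. Last, the tin, released at (572.6, 23.3).

```bash
python3 -m inch '[1.5,4,0,0,0,0,1,3,8.5,0,0,0,0,1,4.6,13,0,0,0,0,1,5.8,16.2,0,0,0,0,1,5.93,16.5,0,0,0,0,1]';python3 -m inch '[0,0,0,0,0,0,1,0,0,0,0,0,0,1,0,0,0,0,0,0,1,0,0,0,0,0,0,1,0,0,0,0,0,0,1]';python3 -c "
from h import *
o=bot.get_obs();print(o['tool_pos'],o['tcp_rot'])"
```

```text
time: 47.15
tool_pos: [573.0, 27.3, 225.8]
tcp_rot: [-3.131, -0.005, 0.987]
contact_force: [-0.0, -0.3, 0.3]
grip_width: 92.3
time: 47.65
tool_pos: [572.9, 26.4, 225.9]
tcp_rot: [-3.132, -0.005, 0.986]
contact_force: [-0.6, 0.4, 0.4]
grip_width: 91.9
[572.896891    26.41166858 225.92502082] [-3.13160044 -0.00526196  0.98604895]
```

```bash
python3 -m inch '[0,-0.25,-2.5,-0.5,-0.3,-0.5,1,0,-0.31,-5.5,-0.5,-0.3,-0.5,1,0,-0.31,-7.5,-0.5,-0.3,-0.5,1,0,-0.31,-8.4,-0.5,-0.3,-0.5,1,0,-0.31,-8.5,-0.5,-0.3,-0.5,1]';python3 -m inch '[0,0,0,0,0,0,1,0,0,0,0,0,0,1,0,0,0,0,0,0,-1,0,0,0,0,0,0,-1,0,0,0,0,0,0,-1]';python3 -m inch '[0,0,0,0,0,0,-1,0,0,0,0,0,0,-1,0,0,0,0,0,0,-1,0,0,0,0,0,0,-1,0,0,0,0,0,0,-1]';python3 -m inch '[0,0,0,0,0,0,-1,0,0,0,0,0,0,-1,0,0,0,0,0,0,-1,0,0,0,0,0,0,-1,0,0,0,0,0,0,-1]'
```

```text
time: 48.15
tool_pos: [572.4, 23.0, 140.1]
tcp_rot: [-3.139, 0.0, 0.977]
contact_force: [0.1, 0.1, -0.6]
grip_width: 91.7
time: 48.65
tool_pos: [572.6, 23.1, 140.5]
tcp_rot: [-3.14, -0.0, 0.977]
contact_force: [0.1, -0.2, 0.5]
grip_width: 72.4
time: 49.15
tool_pos: [572.8, 22.9, 140.6]
tcp_rot: [-3.14, -0.0, 0.977]
contact_force: [0.7, -0.7, 1.3]
grip_width: 32.5
time: 49.65
tool_pos: [572.9, 22.9, 140.7]
tcp_rot: [-3.141, -0.001, 0.977]
contact_force: [2.0, -0.6, 1.3]
grip_width: 27.2
```

```bash
python3 -m inch '[0,0,1,0,0,0,-1,0,0,4,0,0,0,-1,0,0,8,0,0,0,-1,0,0,12,0,0,0,-1,0,0,15,0,0,0,-1]';python3 -m inch '[0,0,1,0,0,0,-1,-0.7,-1.4,1.5,0,0,0,-1,-2.3,-4.6,1.5,0,0,0,-1,-4,-8.2,1.5,0,0,0,-1,-5.8,-11.8,1.5,0,0,0,-1]';python3 -m inch '[-2,-4,0,0,0,0,-1,-4,-8.1,0,0,0,0,-1,-6,-12.2,0,0,0,0,-1,-7.8,-16,0,0,0,0,-1,-8.2,-16.7,0,0,0,0,-1]';python3 -m inch '[0,0,0,0,0,0,-1,0,0,0,0,0,0,-1,0,0,0,0,0,0,-1,0,0,0,0,0,0,-1,0,0,0,0,0,0,-1]';python3 - <<'E'
from h import *
snap('side','s18',(300,60,460,260),3)
o=bot.get_obs();print(o['tool_pos'],o['tcp_rot'])
E
```

```text
time: 50.15
tool_pos: [572.5, 23.2, 293.2]
tcp_rot: [-3.141, -0.001, 0.977]
contact_force: [0.8, 0.4, -4.4]
grip_width: 27.1
time: 50.65
tool_pos: [512.3, -96.0, 305.9]
tcp_rot: [-3.136, 0.001, 0.978]
contact_force: [0.1, -0.0, -5.0]
grip_width: 27.2
time: 51.15
tool_pos: [426.7, -266.6, 303.8]
tcp_rot: [-3.132, 0.003, 0.973]
contact_force: [-0.6, -0.9, -4.8]
grip_width: 27.2
time: 51.65
tool_pos: [427.1, -265.8, 303.9]
tcp_rot: [-3.132, 0.003, 0.975]
contact_force: [-0.3, -0.6, -4.9]
grip_width: 27.3
[ 427.09413824 -265.94540641  303.91208901] [-3.13193256e+00  2.96444112e-03  9.74533882e-01]
```

View pics/s18.png

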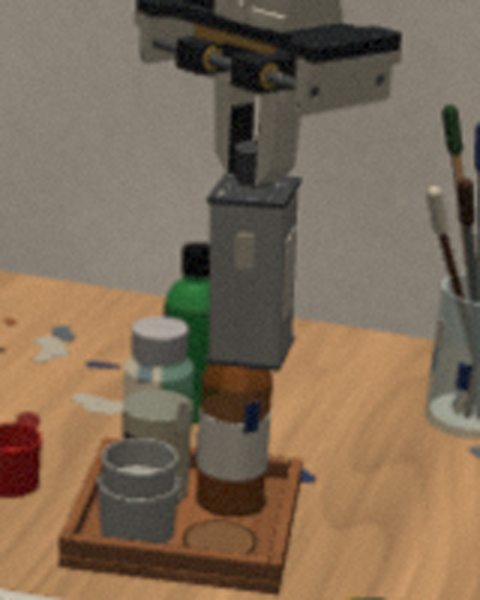

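The tin hangs upright, about 6 mm off in x and 4 mm in y; correcting while lowering to z≈180.

```bash
python3 -m inch '[0.3,0.2,0,-0.2,-0.5,0,-1,0.6,0.37,0,-0.2,-0.5,0,-1,0.6,0.37,0,-0.2,-0.5,0,-1,0.6,0.37,0,-0.2,-0.5,0,-1,0.6,0.37,0,-0.2,-0.5,0,-1]';python3 -m inch '[0,0,-2,0,0,0,-1,0,0,-5.5,0,0,0,-1,0,0,-9,0,0,0,-1,0,0,-11.5,0,0,0,-1,0,0,-12.3,0,0,0,-1]';python3 -m inch '[0,0,0,0,0,0,-1,0,0,0,0,0,0,-1,0,0,0,0,0,0,-1,0,0,0,0,0,0,-1,0,0,0,0,0,0,-1]';python3 -c "
from h import *
o=bot.get_obs();print(o['tool_pos'],o['tcp_rot'])"
```

```text
time: 52.2
tool_pos: [433.1, -262.3, 303.9]
tcp_rot: [-3.141, 0.001, 0.974]
contact_force: [-0.1, -0.2, -5.1]
grip_width: 27.3
time: 52.7
tool_pos: [431.8, -261.4, 178.3]
tcp_rot: [-3.136, 0.001, 0.974]
contact_force: [-0.4, 0.1, -4.8]
grip_width: 27.1
time: 53.2
tool_pos: [432.1, -261.6, 179.1]
tcp_rot: [-3.137, 0.001, 0.974]
contact_force: [0.3, -0.1, -5.2]
grip_width: 27.7
[ 432.06590188 -261.59053156  179.07369852] [-3.13730729e+00  6.55553764e-04  9.74299993e-01]
```

```bash
python3 -m inch '[0.1,-0.05,-1,0,0,0,-1,0.1,-0.05,-2,0,0,0,-1,0.1,-0.05,-2.7,0,0,0,-1,0.1,-0.05,-3.1,0,0,0,-1,0.1,-0.05,-3.2,0,0,0,-1]';python3 -m inch '[0,0,0,0,0,0,-1,0,0,-0.1,0,0,0,-1,0,0,-0.2,0,0,0,-1,0,0,-0.2,0,0,0,-1,0,0,-0.2,0,0,0,-1]'
```

```text
time: 53.7
tool_pos: [432.8, -262.0, 146.6]
tcp_rot: [-3.136, 0.001, 0.974]
contact_force: [-0.7, 0.4, -0.9]
grip_width: 27.4
time: 54.2
tool_pos: [433.1, -262.7, 146.4]
tcp_rot: [-3.139, 0.002, 0.975]
contact_force: [-3.9, 0.3, 9.1]
grip_width: 27.0
```

Firm contact at the expected height. Releasing and backing off.

```bash
python3 -m inch '[0,0,0.05,0,0,0,-0.2,0,0,0.05,0,0,0,0.5,0,0,0.05,0,0,0,1,0,0,0.05,0,0,0,1,0,0,0.05,0,0,0,1]';python3 -m inch '[0,0,0,0,0,0,1,0,0,0,0,0,0,1,0,0,2,0,0,0,1,0,0,5,0,0,0,1,0,0,8,0,0,0,1]';python3 -m inch '[0,2,1,0,0,0,1,0,5,2,0,0,0,1,0,9,3,0,0,0,1,0,13,3,0,0,0,1,0,17,3,0,0,0,1]';python3 -m inch '[0,4,0,0,0,0,1,0,8,0,0,0,0,1,0,10,0,0,0,0,1,0,11,0,0,0,0,1,0,11,0,0,0,0,1]';python3 - <<'E'
from h import *
snap('side','s19');crop('s19','s19c',(315,130,415,260),4.5)
snap('top','t19')
crop('t19','t19c',(350,215,460,315),7)
print(bot.get_obs()['tool_pos'],bot.get_obs()['tcp_rot'])
E
```

```text
time: 54.7
tool_pos: [433.1, -262.7, 146.8]
tcp_rot: [-3.139, 0.002, 0.975]
contact_force: [-0.2, -0.4, -0.1]
grip_width: 62.6
time: 55.2
tool_pos: [432.9, -262.5, 227.4]
tcp_rot: [-3.137, 0.002, 0.975]
contact_force: [0.7, 0.3, 0.1]
grip_width: 91.2
time: 55.7
tool_pos: [432.7, -91.1, 257.8]
tcp_rot: [-3.138, 0.001, 0.974]
contact_force: [-0.3, 0.6, -0.2]
grip_width: 91.9
time: 56.2
tool_pos: [432.7, 19.5, 257.8]
tcp_rot: [-3.138, 0.001, 0.976]
contact_force: [0.6, 0.0, -0.3]
grip_width: 92.3
[432.84796352  18.15545896 257.72610087] [-3.13846717e+00  1.61631278e-03  9.73733715e-01]
```

View pics/s19.png

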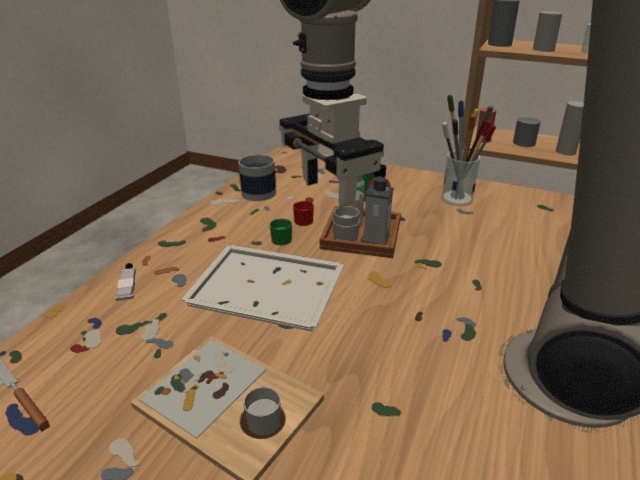

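View pics/s19c.png

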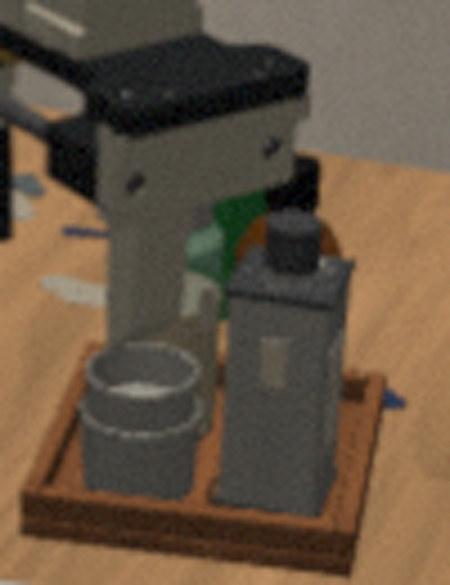

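View pics/t19c.png

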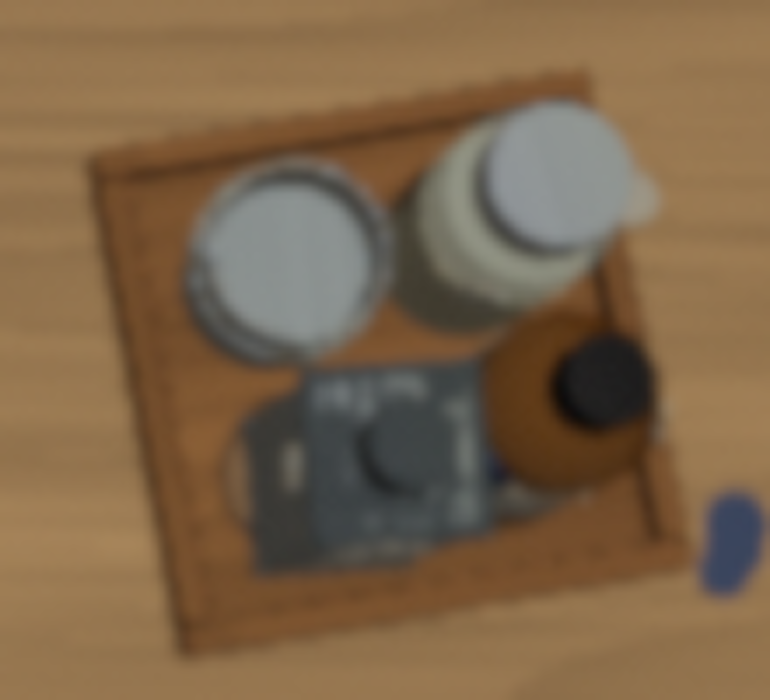

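View pics/raw_t19.png

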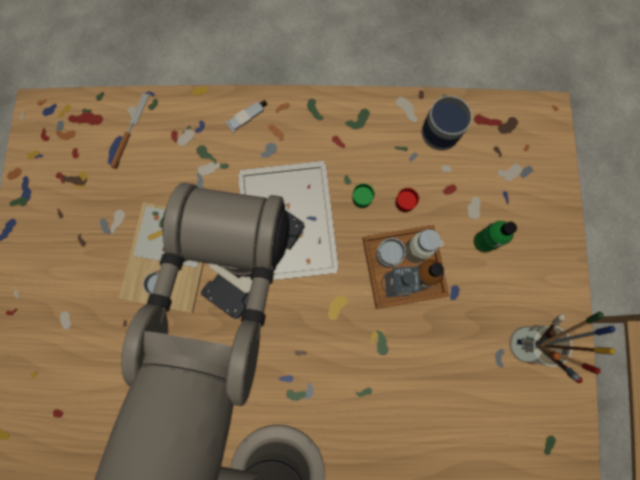

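The jar, bottle and nest match the start. The tin's cap, though, moved from (390,423) to about (408,450) in the top crop, so I'll measure that.

```bash
python3 - <<'E'
from h import *
np.set_printoptions(precision=1,suppress=True)
C=(350,215);k=7;S=(315,130);ks=4.5
for p in((390,423),(407,447)):print('tin top',onz('top',*uc(p,C,k),166))
for p in((279,227),(295,225)):print('tin side',onz('side',*uc(p,S,ks),166))
for p in((620,375),(612,377)):print('bot',onz('top',*uc(p,C,k),172))
for p in((560,167),(560,172)):print('jar',onz('top',*uc(p,C,k),158))
# small-cup rim side: 
crop('s19','s19p',(200,360,330,460),6)
o=bot.get_obs();print(o['time'])
a=cv2.imread('pics/raw_t0.png')[215:315,350:460];b=cv2.imread('pics/raw_t19.png')[215:315,350:460]
cv2.imwrite('pics/cmp.png',cv2.resize(np.hstack([a,b])[30:],None,fx=3.6,fy=3.6,interpolation=cv2.INTER_CUBIC))
a=cv2.imread('pics/raw_s0.png')[130:260,315:415];b=cv2.imread('pics/raw_s19.png')[130:260,315:415]
cv2.imwrite('pics/cmps.png',cv2.resize(np.hstack([a,b]),None,fx=4,fy=4,interpolation=cv2.INTER_CUBIC))
E
```

```text
tin top [ 433.1 -261.8  166. ]
tin top [ 426.2 -266.6  166. ]
tin side [ 434.1 -261.7  166. ]
tin side [ 427.6 -267.1  166. ]
bot [ 447.1 -327.5  172. ]
bot [ 446.5 -325.2  172. ]
jar [ 510.8 -315.3  158. ]
jar [ 509.3 -315.3  158. ]
56.3
```

View pics/cmps.png

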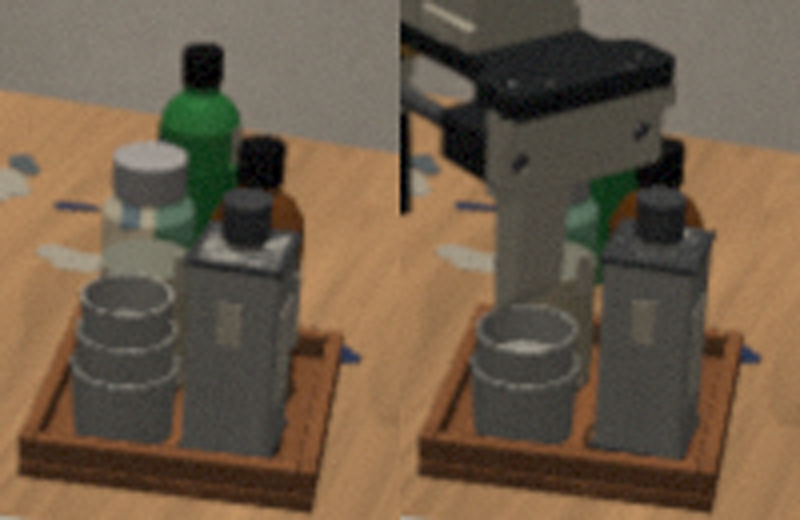

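View pics/s19p.png

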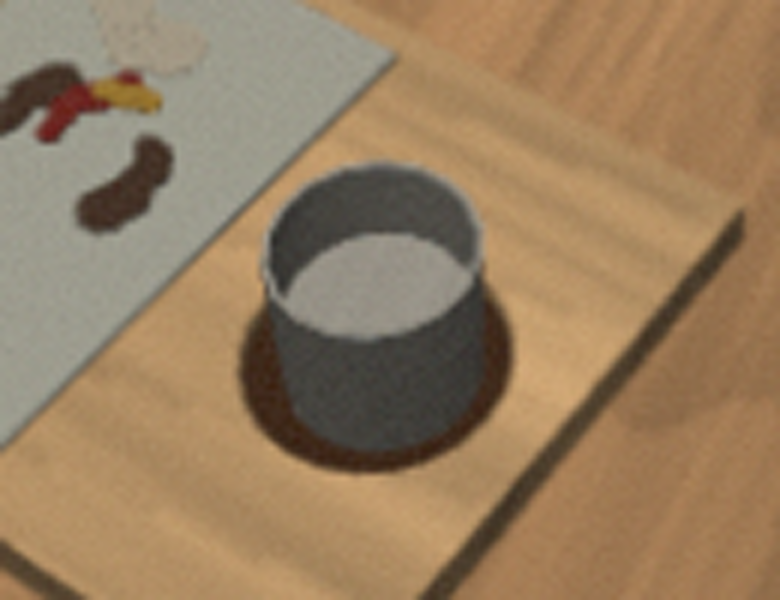

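```bash
python3 - <<'E'
from h import *
np.set_printoptions(precision=1,suppress=True)
print(onz('side',*uc((374,251),(200,360),6),54), onz('side',*uc((376,362),(200,360),6),14))
a=bot.get_obs();print(a['contact_force'],a['dq'])
E
```

```text
[418.1 290.6  54. ] [419.8 292.1  14. ]
[ 0.6 -0.3  0.3] [-0.  0. -0.  0.  0.  0.]
```

The small cup is within about 2 mm of the seat centre and the tin is about 8 mm from its start, within the 15 mm limit in both views. Everything is upright and the gripper is clear, so I'm handing in.

```bash
python3 -c "
from plant import bot
print(bot.close_job())"
```

```text
the job is handed in; nothing more can be done
None
```

The job is done and was handed in at about 56 s of the 141 s allowed. I moved the tin, bottle and jar to the enamel tray and lifted the small cup out without disturbing the other two. I then stood it in the palette seat and put the three containers back.

| Item | Last check (camera images) |
|---|---|
| Small cup | upright in the seat, about 2 mm from its centre (limit 13 mm) |
| Jar | upright, within about 2 mm of its start |
| Bottle | upright, within about 3 mm of its start |
| Tin | upright, about 8 mm from its start, seen in both views (limit 15 mm) |
| Middle and large cups | still nested, no visible shift |

The tin was the one weak placing. It landed off its start although the tool returned to its pick-up position, so it probably shifted in the jaws during the re-grasp. I left it there because it was inside the limit and another grasp carried more risk.

The gripper was open and clear of everything when I handed in. No verdict was reported.

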